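Close the candle jars with the lids that fit

ROBOT

A 6-joint arm with a two-finger parallel gripper is mounted at the origin on the work surface. World frame = base frame: x ahead of the robot, y to its left, z up, the work surface at z = 0. Lengths are in m, angles in degrees, forces in N, time in s.
With the tool pointing down it reaches from about 0.4 to 0.825 m from the base axis. Payload 7 kg.
Tool frame: the origin (TCP) lies midway between the tips of the shut fingers; the grasp point (between the pads) lies 19 mm behind it (ctrl.hold_point_z is the distance from the TCP to the grasp point, in m); z points along the fingers, y is the line along which they close (so a half turn about z gives the same grasp; the last joint's range is limited). The gripper opens to 88 mm and grips with 3 to 60 N. Pads are 19 mm wide; open, the fingers measure 130 mm over their backs; the gripper's body (78 mm by 193 mm) begins 47 mm behind the grasp point.
Start: joints at [92.596, 20.546, 0.682, 0, -70.136, -16.507], TCP at [0.162, 0.655, 0.227] pointing down, gripper open.
Joint ranges: [-176.03, 176.03], [-82.01, 121.73], [-58.28, 71.71], [-173.87, 95.51], [-174.79, -0.11], [-173.66, 173.66]. Speed limits (degrees/s): [136.94, 136.94, 172.46, 180, 180, 180].

INTERFACE

Orientations are given as [roll, pitch, yaw] about the fixed x, y, z axes, in that order (R = Rz(yaw) Ry(pitch) Rx(roll)).
In Python, from plant import ctrl gives the robot as it stands.
- The arm moves only by the tool apply_moves, never from a script. Its argument "deltas" is a list of rows, each an object with "fingers": the finger opening in mm, from 0 to 87.6; "delta_pos": the shift along the tool's x, y, z in mm, a list of three; "angular": the turn, a rotation vector about the tool's x, y, z in degrees, a list of three. A call has 1 to 10 rows; each row is the pose to reach, as a shift and turn from the pose commanded when the call began, along the tool's axes at that moment; what a row does not reach only later rows make up. A row lasts 1/10 s, in which the tool goes at most 50 mm and 8.59 degrees, less where a joint would pass 70% of its speed; a pose out of reach is approached as far as the arm can. A call with a gripper value outside its range is refused whole. The fingers move at their own pace and stop on an object; the grip force is fixed at half the most. Time passes only in rows, so rows that repeat a pose let the fingers close. It gives the time, the measured TCP pose, the force, the opening and the grip force at its end, in the units of the state.
- ctrl.get_obs(): the state, without advancing time (a new reading comes with each control period).
- ctrl.snapshot(name): name is "side" or "top"; returns the picture (384x512x3 uint8, red, green, blue); there is no depth.
- ctrl.camera_params(name): a dict with "fx", "fy", "cx", "cy" (pixels), "cam_to_world" (4x4, takes a point from camera to world coordinates). Camera axes: x right, y up, looking along -z (the intrinsics and any distortion apply to the point x, -y, -z); pixel columns grow to the right and rows downward; lengths in m; the calibration is good to about 2 mm. A picture is of the moment at which its call begins. camera_params takes no time and is no camera call.
- ctrl.close_job(): hands the job in; it is judged then, once.
The state is a dict: "clock": time; "joint_pos": joint angles; "qvel": joint speeds; "tau": joint torques, N m; "tool_pos": TCP position; "orientation": TCP orientation; "force": force on the tool from outside, world axes, zero at the start; "moment": the same for the moment, N m; "opening": finger opening in m; "gripper_force": force on a finger pad.
Only numpy, scipy, OpenCV 4.12 (cv2) and the standard library are available. Lean on these libraries where they do the work, as an engineer would, in place of code of your own. Each camera call takes 0.05 s, during which the arm holds its last target. There are 200 camera calls.

TASK

The pouring is over: turn the hob's heat knob to off, then slide the wax pan, without lifting it, from the red melting zone of the hob onto the white resting ring, centred, and let go. Then close the candle jars: the lids look alike but each fits just one of the three jars, so try each lid (orange mark over the jar's orange mark, lower it on, turn it clockwise) until it screws fully home on a jar, and leave every lid that is there screwed home. If something gets knocked out of place meanwhile, put it right; do not knock over or shove away the two glasses of wax.

Things in the scene. Friction and masses are not known exactly. Their poses are not given: they have to be found in the camera images.
- pan_base (a point): steel wax pan, empty, 116 mm across and 85 mm high, 0.6 kg, standing on the hob; the point is the centre of its underside, z up, the handle points along its -x
- pan_handle (a point): the place to grip on the pan's black handle: middle of a level bar 16 mm wide and 14 mm high that points along the pan's -x; the point lies 105 mm from the pan's axis and 75 mm above its underside; the bar runs from 55 to 165 mm from the axis
- hot_zone: red ring 152 mm across with a cross at its centre printed on the glass of the hob, where the pan starts; origin at its centre, on the glass (30 mm above the table)
- rest_zone: white ring of the same size on the same glass, 190 mm from the red one; the pan belongs here; origin at its centre, on the glass
- hob: flat black glass hob, 264 x 384 mm, fixed, its glass 30 mm above the table; origin at the centre of its underside, z up, x across its short side, the two zones side by side along y
- heat_knob (a joint): heat knob of the hob, on a white disc on the table: angle of its grip bar from the off position, in rad; 0 = off, at a stop, its white pointer at the blue mark on the robot's side; grows to 1.6 clockwise seen from above, so off is reached anticlockwise; starts between 0.8 and 1.3; turns stiffly (0.04 N m) and stays where it is left
- heat_knob_grip (a point): middle of the knob's grip bar, on its axis, 37 mm above the table; the bar is 42 mm long along this point's x (which turns with the knob), 14 mm wide along y, and stands up from 14 mm to 44 mm above the table on a disc 44 mm across
- lid1_grip (a point): look-alike screw lid: wooden disc 69 mm across with a white grip bar on top, 60 g, right way up on the table. Point: middle of the bar, on the lid's axis, 34 mm above the lid's lower edge; z up, x along the bar towards its orange end. Bar 46 mm long (x), 14 wide (y), 30 high: its top 15 mm above the point, the disc 15 mm below it. Two or three lids are present; an absent one reads None
- lid2_grip (a point): another lid, exactly like lid1 to look at (69 mm disc, bar 46 x 14 x 30 mm); point and axes as for lid1. Which lid fits which jar changes from start to start and cannot be seen
- lid3_grip (a point): another lid, exactly like lid1 to look at (69 mm disc, bar 46 x 14 x 30 mm); point and axes as for lid1
- rack: fixed plywood rack, 112 x 330 mm, that holds the three candle jars fast in a row along its y; their marks all face the rack's x; origin at the centre of its underside
- jar1_mouth (a point): centre of the open mouth of the left (+y) jar, 100 mm above the table; z up, x towards the orange mark on the jar's shoulder. Jar 80 mm across, mouth collar 55 mm across. A lid enters with its x axis along this x (within 8 degrees) and within 2 mm of centre; until it enters, it rests with its grip point 32 mm above this point; entered, 23 to 24 mm above
- jar2_mouth (a point): the same of the middle jar, 105 mm from jar1. Turned clockwise seen from above an entered lid sinks: one that fits turns 60 degrees to a stop, and after about 50 degrees its grip point is 19 mm above this point, flat on the mouth: fully home, it can no longer be lifted straight off. If it is held up meanwhile, it drops home when let go
- jar3_mouth (a point): the same of the right (-y) jar, 105 mm from jar2. A lid that does not fit binds after 10 to 25 degrees of turning, its grip point still 21.5 mm or more above this point: do not force it (0.2 N m is plenty for turning), turn it back anticlockwise to the mark and lift it straight off
- tumbler_teal: bystander: glass tumbler with teal wax, 74 mm across, 85 mm high, origin at its underside
- tumbler_pink: bystander: glass tumbler with pink wax, 74 mm across, 85 mm high, origin at its underside
Not all that is in view belongs to the job. Leave any purple or yellow look-alike of the part that bears lid1_grip alone.

How it is judged:
By the outcome, as a careful person would: the job done as asked, in the order asked, and still so for the second after the job is handed in, with the robot touching nothing.
Of lid1, lid2, lid3 only 2 to 3 are there at a start; the rules pass over those that are not, and their reading is None.
At some moment in a run one of pan, lid1, lid2, lid3 may be knocked a few centimetres aside while the robot is not near it.
It also fails if it takes over 210 s, if anything falls off the work surface, if the arm or the gripper's body presses on something with over 40 N, if the wrist force passes 120 N, or if a joint passes its speed limit or range.

## Working session

There is one attempt and no reset: what is moved stays moved. The work goes in short steps, Python scripts to look and compute and a tool call to move; the robot and the scene stay as the last step left them, time stands still between calls to the robot, and variables do not carry over. Pictures are saved under pics/ and viewed, at most 14 in all, crops included, and the job is handed in when it is done.

Besides the shell and the picture viewer there is one more tool, called after "Request:" as name([rows], argument=value, ...), one row to a line, values as JSON. apply_moves: Moves the arm, as the interface text tells. Its arguments: {"type":"object","properties":{"deltas":{"type":"array"}},"required":["deltas"]}

```bash
mkdir -p pics; ls; cat > h.py <<'E'
import numpy as np, cv2
from plant import ctrl
def snap(cam,name,crop=None,scale=1):
    im=ctrl.snapshot(cam)[:,:,::-1]
    cv2.imwrite(f'pics/{name}_raw.png',im)
    if crop: im=im[crop[1]:crop[3],crop[0]:crop[2]]
    if scale!=1: im=cv2.resize(im,None,fx=scale,fy=scale,interpolation=cv2.INTER_CUBIC)
    cv2.imwrite(f'pics/{name}.png',im)
def px2w(cam,u,v,z):
    p=ctrl.camera_params(cam);T=np.array(p['cam_to_world'])
    d=T[:3,:3]@np.array([(u-p['cx'])/p['fx'],-(v-p['cy'])/p['fy'],-1]);o=T[:3,3]
    return o+d*(z-o[2])/d[2]
def w2px(cam,P):
    p=ctrl.camera_params(cam);T=np.array(p['cam_to_world'])
    c=T[:3,:3].T@(np.array(P)-T[:3,3]);return np.array([p['cx']+p['fx']*c[0]/-c[2],p['cy']-p['fy']*c[1]/-c[2]])
E
python3 - <<'E'
from h import *
for c in('top','side'):
    snap(c,c+'0',scale=1.5); p=ctrl.camera_params(c); print(c,p)
print(ctrl.get_obs())
E
```

```text
pics
top {'fx': 421.4921035195028, 'fy': 421.4921035195028, 'cx': 254.30217469873588, 'cy': 183.00452950141076, 'cam_to_world': array([[ 0.02026719,  0.99472538, -0.1005518 ,  0.44976463],
       [-0.99973729,  0.02124012,  0.00861471, -0.04990366],
       [ 0.010705  ,  0.10035079,  0.99489453,  1.22954325],
       [ 0.        ,  0.        ,  0.        ,  1.        ]])}
side {'fx': 470.4122248255331, 'fy': 470.4122248255331, 'cx': 261.4950619686017, 'cy': 191.42452006277188, 'cam_to_world': array([[-0.99527507,  0.06654485, -0.07070581,  0.44525143],
       [-0.09586622, -0.55797322,  0.82430307,  1.09287828],
       [ 0.01540117,  0.8271866 ,  0.56171625,  0.884166  ],
       [ 0.        ,  0.        ,  0.        ,  1.        ]])}
{'clock': 0.1, 'joint_pos': array([ 9.25953236e+01,  2.05867844e+01,  6.39318319e-01, -1.73137733e-02,
       -7.01373171e+01, -1.65062508e+01]), 'qvel': array([ 0.11712473, -0.0121003 ,  0.1096633 , -0.08536751,  0.08125031,
        0.00284151]), 'tau': array([-2.02723684e-03, -5.84166169e+01,  2.93750900e+01,  7.01558590e+00,
        1.01272931e-02, -4.95669417e-05]), 'tool_pos': array([0.16221035, 0.6547623 , 0.22572614]), 'orientation': array([ 1.79914086e+02, -8.48448060e-03, -1.39168155e+01]), 'force': array([-0.80992585, -0.41366626, -0.25654149]), 'moment': array([ 0.00421148, -0.02108075, -0.00141589]), 'gripper_force': 0.0, 'opening': 0.08763807067223985}
```

View pics/top0.png

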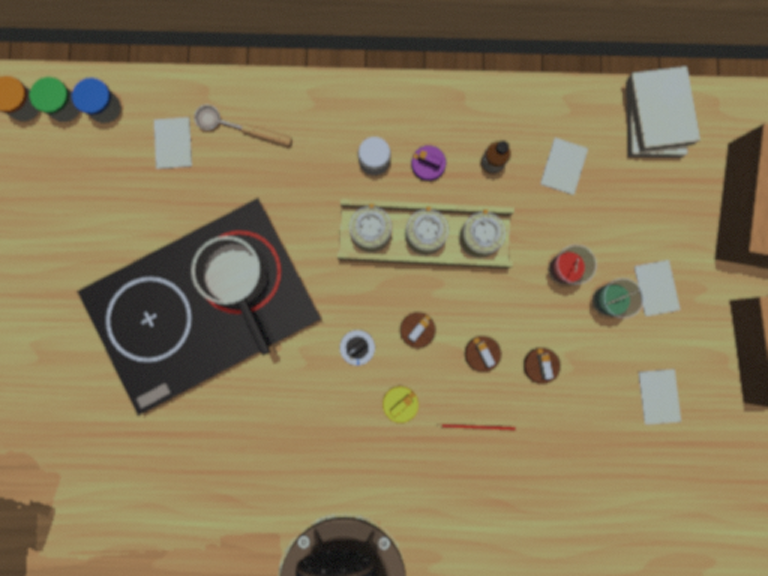

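View pics/side0.png

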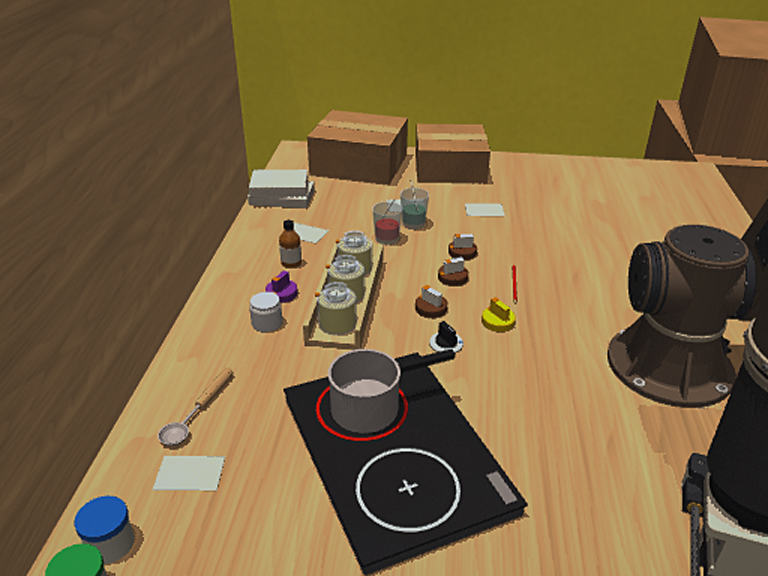

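```bash
python3 - <<'E'
import cv2
im=cv2.imread('pics/top0_raw.png')
cv2.imwrite('pics/c1.png',cv2.resize(im[130:280,220:380],None,fx=4,fy=4,interpolation=cv2.INTER_CUBIC))
cv2.imwrite('pics/c2.png',cv2.resize(im[130:280,50:220],None,fx=4,fy=4,interpolation=cv2.INTER_CUBIC))
E
```

```text
(no output)
```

View pics/c1.png

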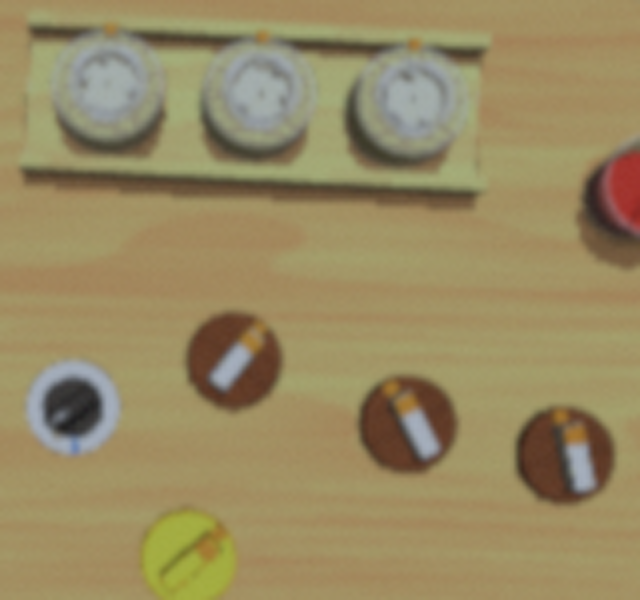

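View pics/c2.png

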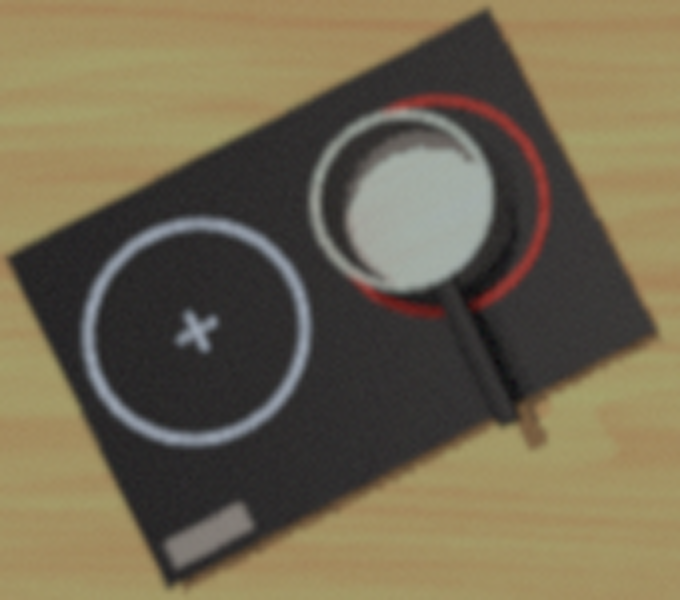

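```bash
cat >> h.py <<'E'
def c1(u,v,z): return px2w('top',u/4+220-.375,v/4+130-.375,z)
def c2(u,v,z): return px2w('top',u/4+50-.375,v/4+130-.375,z)
E
python3 - <<'E'
from h import *
np.set_printoptions(precision=4,suppress=True)
ang=lambda a,b:np.degrees(np.arctan2(b[1]-a[1],b[0]-a[0]))
J=[c1(107,86,.1),c1(261,93,.1),c1(413,98,.1)];print('jars',J,np.linalg.norm(J[0]-J[1]),np.linalg.norm(J[1]-J[2]),'rackyaw',ang(J[2],J[0])-90)
k=c1(73,407,.005);print('knob',k,'tip',ang(c1(74,406,.044),c1(58,417,.044)),'blue',ang(k,c1(75,450,.002)))
for n,(c,a,b) in {'A':((234,360),(216,386),(263,325)),'B':((408,423),(431,456),(392,387)),'C':((565,454),(584,491),(562,415))}.items():
    print(n,c1(*c,.012), 'bar',c1((a[0]+b[0])/2,(a[1]+b[1])/2,.045),ang(c1(*a,.049),c1(*b,.049)))
r=c2(196,331,.03);print('rest',r)
print('ring dia',np.linalg.norm(c2(83,331,.03)-c2(311,331,.03)))
p=c2(402,201,.115);print('pan',p,np.linalg.norm(c2(310,201,.115)-c2(495,201,.115)))
h=c2(507,420,.112);print('handle end',h,np.linalg.norm((h-p)[:2]),ang(h,p))
print('hob corners',[c2(*q,.03) for q in((488,10),(8,258),(657,330))])
for n,P in (('pan',p),): print(w2px('side',P)*1.5)
E
```

```text
jars [array([ 0.6504, -0.0364,  0.1   ]), array([ 0.6479, -0.141 ,  0.1   ]), array([ 0.6468, -0.2444,  0.1   ])] 0.10463524343270697 0.10336499831326071 rackyaw -1.004326573192614
knob [ 0.4323 -0.016   0.005 ] tip 125.57343818797276 blue -176.0954022097458
A [ 0.4683 -0.1312  0.012 ] bar [ 0.471  -0.1328  0.045 ] -36.77674883681264
B [ 0.4258 -0.2569  0.012 ] bar [ 0.4275 -0.2537  0.045 ] 30.149359594214246
C [ 0.406  -0.3698  0.012 ] bar [ 0.408  -0.3667  0.045 ] 16.110707396022516
rest [0.4781 0.3784 0.03  ]
ring dia 0.16065418748493068
pan [0.5649 0.2169 0.115 ] 0.1223733960593736
handle end [0.4221 0.1424 0.112 ] 0.1610902746966011 27.573026344308882
hob corners [array([0.7136, 0.1816, 0.03  ]), array([0.527 , 0.5142, 0.03  ]), array([0.4855, 0.0527, 0.03  ])]
[363.7724 371.8235]
```

```bash
cat >> h.py <<'E'
def rel(c,t):
    "delta (mm, deg about tool z) from commanded c to target t, both x,y,z(m),yaw, tool down"
    a=np.radians(c[3]);d=(np.array(t[:3])-np.array(c[:3]))*1000
    w=(t[3]-c[3]+180)%360-180
    return np.round([np.cos(a)*d[0]+np.sin(a)*d[1],np.sin(a)*d[0]-np.cos(a)*d[1],-d[2],-w],1)
def path(*P):
    for c,t in zip(P,P[1:]): print(t,'<-',rel(c,t), 'rows',np.ceil(max(np.linalg.norm(np.subtract(t,c)[:3])/.05,abs(rel(c,t)[3])/8.59)))
E
python3 -c "
from h import *
path((.162,.655,.227,-13.9),(.5,.3,.227,-13.9),(.432,-.016,.12,-55))"
```

```text
(0.5, 0.3, 0.227, -13.9) <- [413.4 263.4  -0.   -0. ] rows 10.0
(0.432, -0.016, 0.12, -55) <- [  9.9 323.1 107.   41.1] rows 7.0
```

Request:
apply_moves([
  {"fingers": 50,"delta_pos": [413.4,263.4,0],"angular": [0,0,0]},
  {"fingers": 50,"delta_pos": [413.4,263.4,0],"angular": [0,0,0]},
  {"fingers": 50,"delta_pos": [413.4,263.4,0],"angular": [0,0,0]},
  {"fingers": 50,"delta_pos": [413.4,263.4,0],"angular": [0,0,0]},
  {"fingers": 50,"delta_pos": [413.4,263.4,0],"angular": [0,0,0]},
  {"fingers": 50,"delta_pos": [413.4,263.4,0],"angular": [0,0,0]},
  {"fingers": 50,"delta_pos": [413.4,263.4,0],"angular": [0,0,0]},
  {"fingers": 50,"delta_pos": [413.4,263.4,0],"angular": [0,0,0]},
  {"fingers": 50,"delta_pos": [413.4,263.4,0],"angular": [0,0,0]},
  {"fingers": 50,"delta_pos": [413.4,263.4,0],"angular": [0,0,0]},
])

```text
clock: 1.1
tool_pos: [0.5014, 0.2979, 0.2264]
orientation: [180.0, 0.0, -14.0]
force: [0.4, 1.4, -0.5]
opening: 0.0501
gripper_force: 0.0
```

Request:
apply_moves([
  {"fingers": 50,"delta_pos": [10,323,107],"angular": [0,0,41.1]},
  {"fingers": 50,"delta_pos": [10,323,107],"angular": [0,0,41.1]},
  {"fingers": 50,"delta_pos": [10,323,107],"angular": [0,0,41.1]},
  {"fingers": 50,"delta_pos": [10,323,107],"angular": [0,0,41.1]},
  {"fingers": 50,"delta_pos": [10,323,107],"angular": [0,0,41.1]},
  {"fingers": 50,"delta_pos": [10,323,107],"angular": [0,0,41.1]},
  {"fingers": 50,"delta_pos": [10,323,107],"angular": [0,0,41.1]},
  {"fingers": 50,"delta_pos": [10,323,107],"angular": [0,0,41.1]},
  {"fingers": 50,"delta_pos": [10,323,107],"angular": [0,0,41.1]},
  {"fingers": 50,"delta_pos": [10,323,107],"angular": [0,0,41.1]},
])

```text
clock: 2.1
tool_pos: [0.433, -0.0153, 0.1199]
orientation: [-180.0, -0.0, -55.0]
force: [0.4, 0.2, -0.8]
opening: 0.0501
gripper_force: 0.0
```

```bash
python3 -c "
from h import *
print(w2px('side',(.433,-.015,.03)),ctrl.get_obs()['joint_pos'].round(1))
snap('side','s1',(230,150,380,270),5)
"
```

```text
[297.0579506  221.56647244] [ 24.3   3.4 -37.1   0.  -49.4  10.7]
```

View pics/s1.png

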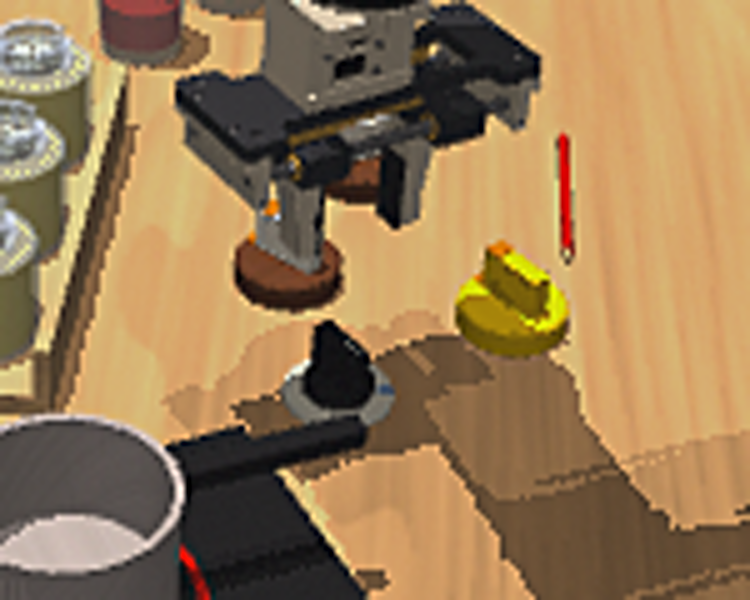

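```bash
python3 -c "
from h import *
a=px2w('side',230+325/5,150+325/5,.044);b=px2w('side',230+370/5,150+357/5,.044);print(a,b,(a+b)/2,np.degrees(np.arctan2(*(b-a)[1::-1])),np.linalg.norm(a-b))
"
```

```text
[ 0.44034322 -0.02790199  0.044     ] [4.13093380e-01 2.45302057e-05 4.40000000e-02] [ 0.4267183  -0.01393873  0.044     ] 134.29736841763932 0.03901850989237988
```

Request:
apply_moves([
  {"fingers": 50,"delta_pos": [-1,1.5,50],"angular": [0,0,-5]},
  {"fingers": 50,"delta_pos": [-1,1.5,80],"angular": [0,0,-5]},
  {"fingers": 50,"delta_pos": [-1,1.5,99],"angular": [0,0,-5]},
  {"fingers": 50,"delta_pos": [-1,1.5,99],"angular": [0,0,-5]},
  {"fingers": 10,"delta_pos": [-1,1.5,99],"angular": [0,0,-5]},
  {"fingers": 10,"delta_pos": [-1,1.5,99],"angular": [0,0,-5]},
  {"fingers": 10,"delta_pos": [-1,1.5,99],"angular": [0,0,-5]},
  {"fingers": 10,"delta_pos": [-1,1.5,99],"angular": [0,0,-5]},
  {"fingers": 10,"delta_pos": [-1,1.5,99],"angular": [0,0,-5]},
  {"fingers": 10,"delta_pos": [-1,1.5,99],"angular": [0,0,-5]},
])

```text
clock: 3.15
tool_pos: [0.4316, -0.0151, 0.0212]
orientation: [-179.8, -0.0, -50.0]
force: [0.0, 4.2, 2.5]
opening: 0.0137
gripper_force: 29.9
```

Request:
apply_moves([
  {"fingers": 10,"delta_pos": [0,0,0],"angular": [0,0,-6]},
  {"fingers": 10,"delta_pos": [0,0,0],"angular": [0,0,-12]},
  {"fingers": 10,"delta_pos": [0,0,0],"angular": [0,0,-18]},
  {"fingers": 10,"delta_pos": [0,0,0],"angular": [0,0,-24]},
  {"fingers": 10,"delta_pos": [0,0,0],"angular": [0,0,-30]},
  {"fingers": 10,"delta_pos": [0,0,0],"angular": [0,0,-36]},
  {"fingers": 10,"delta_pos": [0,0,0],"angular": [0,0,-42]},
  {"fingers": 10,"delta_pos": [0,0,0],"angular": [0,0,-42]},
  {"fingers": 10,"delta_pos": [0,0,0],"angular": [0,0,-42]},
])

```text
clock: 4.05
tool_pos: [0.4311, -0.016, 0.0212]
orientation: [-180.0, -0.1, -8.0]
force: [-0.7, -1.9, 6.0]
opening: 0.0139
gripper_force: 29.9
```

```bash
python3 -c "
from h import *
o=ctrl.get_obs();print(o['moment'],o['force'],o['opening'],o['orientation'])
"
```

```text
[-0.79368557 -0.00212716  0.023234  ] [-0.68040745 -1.85421381  6.00506827] 0.013853146245191328 [-1.79998847e+02 -6.37685413e-02 -7.97372949e+00]
```

Request:
apply_moves([
  {"fingers": 10,"delta_pos": [0,0,0],"angular": [0,0,-4]},
  {"fingers": 10,"delta_pos": [0,0,0],"angular": [0,0,-8]},
  {"fingers": 10,"delta_pos": [0,0,0],"angular": [0,0,-8]},
])

```text
clock: 4.35
tool_pos: [0.431, -0.0162, 0.0212]
orientation: [180.0, -0.1, 0.2]
force: [1.0, -3.6, 5.7]
opening: 0.0139
gripper_force: 29.9
```

```bash
python3 -c "
from h import *
o=ctrl.get_obs();print(o['moment'],o['force'],o['orientation'])
"
```

```text
[-1.49574237 -0.30109707  0.07516191] [ 0.98501536 -3.57792815  5.70659897] [ 1.79974656e+02 -5.47963221e-02  1.55788801e-01]
```

Request:
apply_moves([
  {"fingers": 10,"delta_pos": [0,0,0],"angular": [0,0,-3]},
  {"fingers": 10,"delta_pos": [0,0,0],"angular": [0,0,-5]},
  {"fingers": 10,"delta_pos": [0,0,0],"angular": [0,0,-5]},
])

```text
clock: 4.65
tool_pos: [0.431, -0.0164, 0.0212]
orientation: [180.0, -0.0, 5.1]
force: [0.8, -4.8, 5.7]
opening: 0.014
gripper_force: 29.9
```

```bash
python3 -c "
from h import *
o=ctrl.get_obs();print(o['moment'],o['force'],o['orientation'])
"
```

```text
[-1.93719639 -0.56942049 -0.20036167] [ 0.82281794 -4.82056511  5.71261598] [ 1.79970032e+02 -4.85166673e-02  5.05410972e+00]
```

Request:
apply_moves([
  {"fingers": 10,"delta_pos": [0,0,0],"angular": [0,0,-2]},
  {"fingers": 10,"delta_pos": [0,0,0],"angular": [0,0,-2]},
])

```text
clock: 4.85
tool_pos: [0.431, -0.0163, 0.0212]
orientation: [180.0, -0.1, 7.0]
force: [0.9, -4.9, 6.2]
opening: 0.0141
gripper_force: 30.7
```

```bash
python3 -c "
from h import *
o=ctrl.get_obs();print(o['moment'],o['force'],o['orientation'])
path((.431,-.016,.021,7),(.431,-.016,.14,7),(.472,.168,.17,28))"
```

```text
[-1.96646753 -0.52725805 -0.64153647] [ 0.91047738 -4.88332368  6.19453147] [ 1.79979024e+02 -5.22128842e-02  6.99872851e+00]
(0.431, -0.016, 0.14, 7) <- [   0.    0. -119.    0.] rows 3.0
(0.472, 0.168, 0.17, 28) <- [  63.1 -177.6  -30.   -21. ] rows 4.0
```

Request:
apply_moves([
  {"fingers": 50,"delta_pos": [0,0,0],"angular": [0,0,0]},
  {"fingers": 50,"delta_pos": [0,0,0],"angular": [0,0,0]},
  {"fingers": 50,"delta_pos": [0,0,0],"angular": [0,0,0]},
  {"fingers": 50,"delta_pos": [0,0,-50],"angular": [0,0,0]},
  {"fingers": 50,"delta_pos": [0,0,-100],"angular": [0,0,0]},
  {"fingers": 50,"delta_pos": [0,0,-149],"angular": [0,0,0]},
])

```text
clock: 5.45
tool_pos: [0.4299, -0.016, 0.1712]
orientation: [180.0, 0.1, 7.0]
force: [1.6, 1.2, -0.9]
opening: 0.0493
gripper_force: 0.0
```

Request:
apply_moves([
  {"fingers": 50,"delta_pos": [63,-177.5,0],"angular": [0,0,-21]},
  {"fingers": 50,"delta_pos": [63,-177.5,0],"angular": [0,0,-21]},
  {"fingers": 50,"delta_pos": [63,-177.5,0],"angular": [0,0,-21]},
  {"fingers": 50,"delta_pos": [63,-177.5,0],"angular": [0,0,-21]},
  {"fingers": 50,"delta_pos": [63,-177.5,0],"angular": [0,0,-21]},
  {"fingers": 50,"delta_pos": [63,-177.5,0],"angular": [0,0,-21]},
])

```text
clock: 6.05
tool_pos: [0.471, 0.1687, 0.1689]
orientation: [180.0, 0.1, 28.1]
force: [-1.0, 0.2, -0.5]
opening: 0.0501
gripper_force: 0.0
```

```bash
python3 -c "
from h import *
print(ctrl.get_obs()['tool_pos'],c2(438,206,.03))
snap('side','s2',(200,150,400,300),4)
"
```

```text
[0.47099912 0.16870222 0.16893642] [0.57059081 0.21149372 0.03      ]
```

View pics/s2.png

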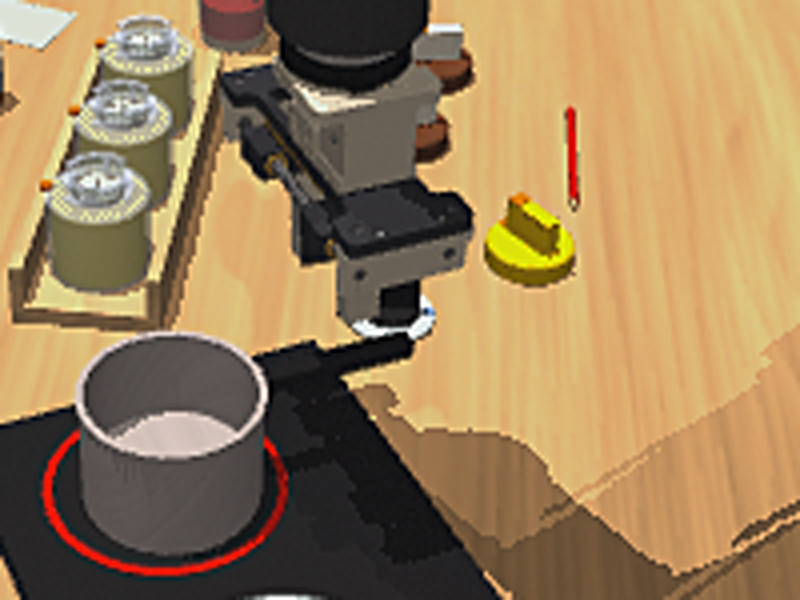

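```bash
python3 -c "
from h import *
a=px2w('side',200+412/4,150+344/4,.105);b=px2w('side',200+172/4,150+397/4,.115);print(a,b,np.degrees(np.arctan2(*(b-a)[1::-1])),np.linalg.norm((b-a)[:2]))
p=np.array([.5655,.2165]);u=np.array([np.cos(np.radians(27.7)),np.sin(np.radians(27.7))]);print(p-.105*u)
"
```

```text
[0.41668994 0.14153242 0.105     ] [0.56300813 0.2218433  0.115     ] 28.761426293460858 0.16690970675016684
[0.47253367 0.16769159]
```

Request:
apply_moves([
  {"fingers": 50,"delta_pos": [1,0,45],"angular": [0,0,0]},
  {"fingers": 50,"delta_pos": [1,0,83],"angular": [0,0,0]},
  {"fingers": 50,"delta_pos": [1,0,83],"angular": [0,0,0]},
  {"fingers": 10,"delta_pos": [1,0,83],"angular": [0,0,0]},
  {"fingers": 10,"delta_pos": [1,0,83],"angular": [0,0,0]},
  {"fingers": 10,"delta_pos": [1,0,83],"angular": [0,0,0]},
  {"fingers": 10,"delta_pos": [1,0,83],"angular": [0,0,0]},
  {"fingers": 10,"delta_pos": [1,0,83],"angular": [0,0,0]},
  {"fingers": 10,"delta_pos": [1,0,83],"angular": [0,0,0]},
])

```text
clock: 7.0
tool_pos: [0.4728, 0.1686, 0.0875]
orientation: [180.0, -0.1, 28.0]
force: [-1.4, -1.5, 7.5]
opening: 0.0159
gripper_force: 30.0
```

```bash
python3 -c "
from h import *
o=ctrl.get_obs();print(o['tool_pos'],o['orientation'],o['force'])
c=(0,0,0,28.);path(c,(.4781-.565,.3784-.217,0,28.))"
```

```text
[0.4727762  0.16855146 0.08747548] [ 1.79991331e+02 -7.23502591e-02  2.79928579e+01] [-1.44740758 -1.46783001  7.53859885]
(-0.08689999999999992, 0.16140000000000002, 0, 28.0) <- [  -1.  -183.3   -0.    -0. ] rows 4.0
```

Request:
apply_moves([
  {"fingers": 10,"delta_pos": [0,-6,0],"angular": [0,0,0]},
  {"fingers": 10,"delta_pos": [0,-15,0],"angular": [0,0,0]},
  {"fingers": 10,"delta_pos": [0,-25,0],"angular": [0,0,0]},
  {"fingers": 10,"delta_pos": [0,-35,0],"angular": [0,0,0]},
  {"fingers": 10,"delta_pos": [0,-45,0],"angular": [0,0,0]},
  {"fingers": 10,"delta_pos": [0,-55,0],"angular": [0,0,0]},
  {"fingers": 10,"delta_pos": [0,-65,0],"angular": [0,0,0]},
  {"fingers": 10,"delta_pos": [0,-75,0],"angular": [0,0,0]},
  {"fingers": 10,"delta_pos": [0,-85,0],"angular": [0,0,0]},
  {"fingers": 10,"delta_pos": [0,-95,0],"angular": [0,0,0]},
])

```text
clock: 8.0
tool_pos: [0.4282, 0.2518, 0.0872]
orientation: [179.9, -0.0, 28.0]
force: [4.4, -6.5, 5.6]
opening: 0.016
gripper_force: 30.3
```

Request:
apply_moves([
  {"fingers": 10,"delta_pos": [-0.5,-10,0],"angular": [0,0,0]},
  {"fingers": 10,"delta_pos": [-0.5,-20,0],"angular": [0,0,0]},
  {"fingers": 10,"delta_pos": [-1,-30,0],"angular": [0,0,0]},
  {"fingers": 10,"delta_pos": [-1,-40,0],"angular": [0,0,0]},
  {"fingers": 10,"delta_pos": [-1,-50,0],"angular": [0,0,0]},
  {"fingers": 10,"delta_pos": [-1,-60,0],"angular": [0,0,0]},
  {"fingers": 10,"delta_pos": [-1,-70,0],"angular": [0,0,0]},
  {"fingers": 10,"delta_pos": [-1,-80,0],"angular": [0,0,0]},
  {"fingers": 10,"delta_pos": [-1,-88,0],"angular": [0,0,0]},
  {"fingers": 10,"delta_pos": [-1,-88,0],"angular": [0,0,0]},
])

```text
clock: 9.0
tool_pos: [0.386, 0.3298, 0.0873]
orientation: [179.9, -0.0, 28.0]
force: [2.8, -3.5, 5.7]
opening: 0.0159
gripper_force: 30.0
```

```bash
python3 -c "
from h import *
a=ctrl.snapshot('top')[:,:,::-1][180:280,30:180];b=ctrl.snapshot('side')[:,:,::-1]
import os
f=lambda x:cv2.resize(x,None,fx=4,fy=4,interpolation=cv2.INTER_CUBIC)
b=b[230:390,210:380]
cv2.imwrite('pics/p1.png',np.hstack([cv2.resize(a,None,fx=3,fy=3,interpolation=2),cv2.resize(b,None,fx=2,fy=2,interpolation=2)[:300]]))
cv2.imwrite('pics/p1s.png',b)"
```

```text
(no output)
```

View pics/p1.png

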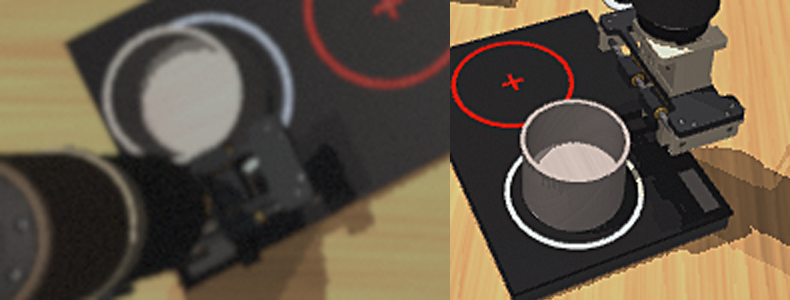

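```bash
python3 -c "
from h import *
print('rest side',px2w('side',407.5/1.5-.3,487.5/1.5-.3,.03))
print('pan side',px2w('side',210+126.3/2,230+140/2,.115))
print('ring x in side bounds', 210+(505-450)/2,210+(648-450)/2,'proj rest',w2px('side',(.4781,.3784,.03)))
t=lambda u,v,z:px2w('top',30+u/3-.33,180+v/3-.33,z)
print('pan top',t(173,96,.115))
im=cv2.imread('pics/p1s.png');cv2.imwrite('pics/p2.png',cv2.resize(im[30:140,0:140],None,fx=5,fy=5,interpolation=2))
"
```

```text
rest side [0.47849147 0.3755902  0.03      ]
pan side [0.47662892 0.37929834 0.115     ]
ring x in side bounds 237.5 309.0 proj rest [271.44108377 325.69165944]
pan top [0.47732197 0.37772388 0.115     ]
```

View pics/p2.png

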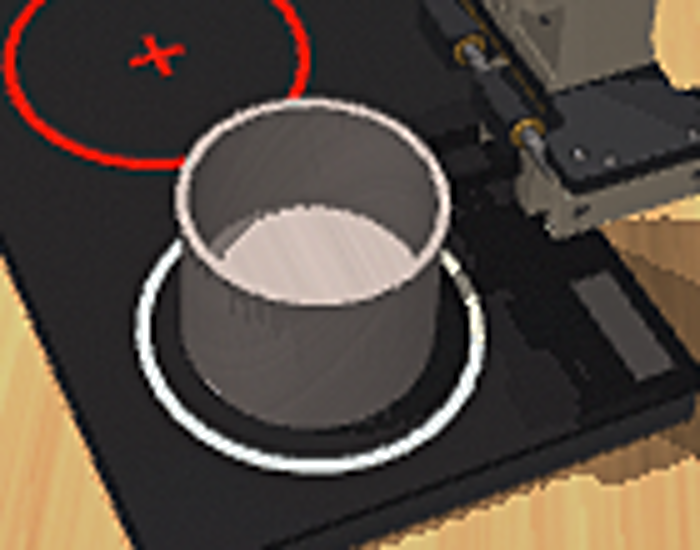

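```bash
python3 -c "
from h import *
for P in ((.478,.3784+.058,.03),(.478,.3784+.0770,.03),(.478-.077,.378,.03),(.478+.077,.378,.03)): print((w2px('side',P)-[210,260])*5)
"
```

```text
[296.97723469 434.23398276]
[293.33933385 471.06076331]
[476.84993746 342.51240521]
[139.84880173 313.19807226]
```

Request:
apply_moves([
  {"fingers": 45,"delta_pos": [0,0,0],"angular": [0,0,0]},
  {"fingers": 45,"delta_pos": [0,0,0],"angular": [0,0,0]},
  {"fingers": 45,"delta_pos": [0,0,0],"angular": [0,0,0]},
  {"fingers": 45,"delta_pos": [0,0,-40],"angular": [0,0,0]},
  {"fingers": 45,"delta_pos": [0,0,-90],"angular": [0,0,0]},
  {"fingers": 45,"delta_pos": [0,0,-113],"angular": [0,0,0]},
  {"fingers": 45,"delta_pos": [0,0,-113],"angular": [0,0,0]},
])

```text
clock: 9.8
tool_pos: [0.3867, 0.3314, 0.2035]
orientation: [-179.8, -0.4, 28.0]
force: [-0.0, -0.2, -0.1]
opening: 0.045
gripper_force: 0.0
```

```bash
python3 -c "
from h import *
np.set_printoptions(precision=4,suppress=True)
for q in ((101,180),(124,107),(146,40)): print(px2w('side',200+q[0]/4,150+q[1]/4,.1))
im=cv2.imread('pics/top0_raw.png');cv2.imwrite('pics/j.png',cv2.resize(im[130:176,225:345],None,fx=6.5,fy=6.5,interpolation=2))
o=ctrl.get_obs();print(o['tool_pos'],o['orientation'])
path((.386,.33,.199,28),(.45,.08,.199,-37),(.47,-.132,.12,-37))
"
```

```text
[ 0.6476 -0.0267  0.1   ]
[ 0.6458 -0.1274  0.1   ]
[ 0.6432 -0.2311  0.1   ]
[0.3867 0.3314 0.2035] [-179.8075   -0.3573   28.0242]
(0.45, 0.08, 0.199, -37) <- [-60.9 250.8  -0.   65. ] rows 8.0
(0.47, -0.132, 0.12, -37) <- [143.6 157.3  79.    0. ] rows 5.0
```

View pics/j.png

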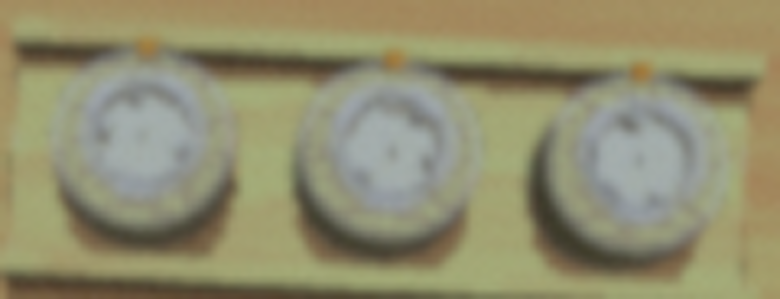

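```bash
python3 -c "
from h import *
np.set_printoptions(precision=4,suppress=True)
J=np.array([px2w('top',225-.42+q[0]/6.5,130-.42+q[1]/6.5,.1) for q in ((142,135),(391,150),(642,160))]);print(J,J.mean(0))
o=ctrl.get_obs();print(o['tool_pos'],o['orientation'])
"
```

```text
[[ 0.6525 -0.0365  0.1   ]
 [ 0.6485 -0.1406  0.1   ]
 [ 0.6466 -0.2457  0.1   ]] [ 0.6492 -0.1409  0.1   ]
[0.3867 0.3314 0.2035] [-179.8075   -0.3573   28.0242]
```

Request:
apply_moves([
  {"fingers": 45,"delta_pos": [-61,251,0],"angular": [0,0,65]},
  {"fingers": 45,"delta_pos": [-61,251,0],"angular": [0,0,65]},
  {"fingers": 45,"delta_pos": [-61,251,0],"angular": [0,0,65]},
  {"fingers": 45,"delta_pos": [-61,251,0],"angular": [0,0,65]},
  {"fingers": 45,"delta_pos": [-61,251,0],"angular": [0,0,65]},
  {"fingers": 45,"delta_pos": [-61,251,0],"angular": [0,0,65]},
  {"fingers": 45,"delta_pos": [-61,251,0],"angular": [0,0,65]},
  {"fingers": 45,"delta_pos": [-61,251,0],"angular": [0,0,65]},
  {"fingers": 45,"delta_pos": [-61,251,0],"angular": [0,0,65]},
])

```text
clock: 10.7
tool_pos: [0.4491, 0.0789, 0.1988]
orientation: [179.9, 0.0, -37.1]
force: [0.1, -0.2, 0.0]
opening: 0.0453
gripper_force: 0.0
```

Request:
apply_moves([
  {"fingers": 45,"delta_pos": [143.5,157,80],"angular": [0,0,0]},
  {"fingers": 45,"delta_pos": [143.5,157,80],"angular": [0,0,0]},
  {"fingers": 45,"delta_pos": [143.5,157,80],"angular": [0,0,0]},
  {"fingers": 45,"delta_pos": [143.5,157,80],"angular": [0,0,0]},
  {"fingers": 45,"delta_pos": [143.5,157,80],"angular": [0,0,0]},
  {"fingers": 45,"delta_pos": [143.5,157,80],"angular": [0,0,0]},
  {"fingers": 45,"delta_pos": [143.5,157,80],"angular": [0,0,0]},
])

```text
clock: 11.4
tool_pos: [0.4691, -0.1328, 0.1188]
orientation: [179.9, 0.1, -37.0]
force: [-0.4, 0.5, 0.3]
opening: 0.0454
gripper_force: 0.0
```

```bash
python3 -c "
from h import *
o=ctrl.get_obs();print(o['tool_pos'],o['orientation'])
snap('top','t3',scale=1.5)
snap('side','s3',(200,120,360,240),5)
"
```

```text
[ 0.46908264 -0.13278219  0.11884972] [ 1.79939885e+02  6.84266960e-02 -3.69809281e+01]
```

View pics/s3.png

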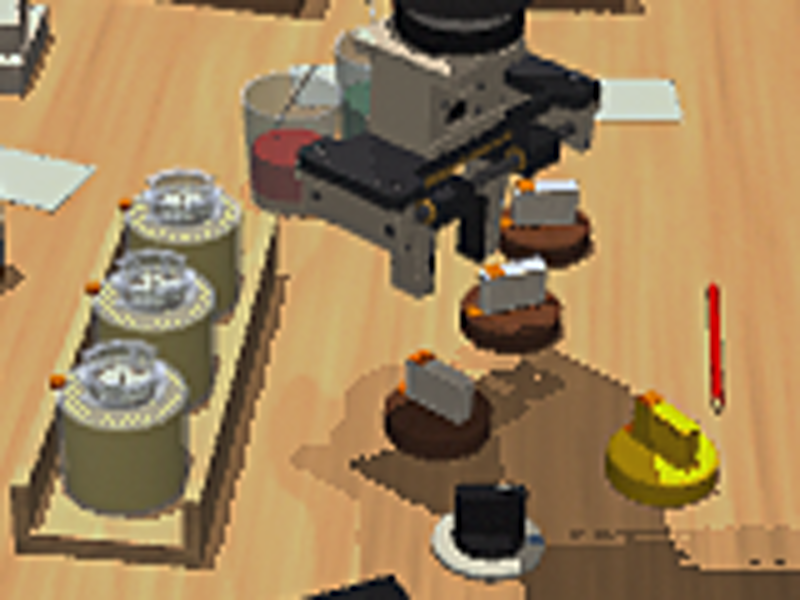

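Request:
apply_moves([
  {"fingers": 45,"delta_pos": [-1.8,-0.6,50],"angular": [0,0,0]},
  {"fingers": 45,"delta_pos": [-1.8,-0.6,85],"angular": [0,0,0]},
  {"fingers": 45,"delta_pos": [-1.8,-0.6,96],"angular": [0,0,0]},
  {"fingers": 45,"delta_pos": [-1.8,-0.6,96],"angular": [0,0,0]},
  {"fingers": 10,"delta_pos": [-1.8,-0.6,96],"angular": [0,0,0]},
  {"fingers": 10,"delta_pos": [-1.8,-0.6,96],"angular": [0,0,0]},
  {"fingers": 10,"delta_pos": [-1.8,-0.6,96],"angular": [0,0,0]},
  {"fingers": 10,"delta_pos": [-1.8,-0.6,96],"angular": [0,0,0]},
  {"fingers": 10,"delta_pos": [-1.8,-0.6,96],"angular": [0,0,0]},
  {"fingers": 10,"delta_pos": [-1.8,-0.6,96],"angular": [0,0,0]},
])

```text
clock: 12.5
tool_pos: [0.4689, -0.1309, 0.0243]
orientation: [-180.0, -0.0, -37.0]
force: [-1.9, 0.8, 7.1]
opening: 0.0138
gripper_force: 30.0
```

```bash
python3 -c "
from h import *
o=ctrl.get_obs();print(o['tool_pos'],o['orientation'],o['force'])
p=o['tool_pos'];path((*p,-37),(*p[:2],.17,-37),(.6515,-.036,.17,-1.5))
path((*p,-37),(*p[:2],.17,-37),(.6490,-.141,.17,-1.5))
"
```

```text
[ 0.46891044 -0.13091544  0.02428331] [-1.79964981e+02 -4.76064653e-02 -3.70130905e+01] [-1.86744804  0.82513772  7.08745736]
(np.float64(0.4689104434343692), np.float64(-0.13091543776039696), 0.17, -37) <- [   0.    -0.  -145.7    0. ] rows 3.0
(0.6515, -0.036, 0.17, -1.5) <- [  88.7 -185.7   -0.   -35.5] rows 5.0
(np.float64(0.4689104434343692), np.float64(-0.13091543776039696), 0.17, -37) <- [   0.    -0.  -145.7    0. ] rows 3.0
(0.649, -0.141, 0.17, -1.5) <- [ 149.9 -100.3   -0.   -35.5] rows 5.0
```

Request:
apply_moves([
  {"fingers": 10,"delta_pos": [0,0,-50],"angular": [0,0,0]},
  {"fingers": 10,"delta_pos": [0,0,-100],"angular": [0,0,0]},
  {"fingers": 10,"delta_pos": [0,0,-146],"angular": [0,0,0]},
  {"fingers": 10,"delta_pos": [150,-100,-146],"angular": [0,0,-35.5]},
  {"fingers": 10,"delta_pos": [150,-100,-146],"angular": [0,0,-35.5]},
  {"fingers": 10,"delta_pos": [150,-100,-146],"angular": [0,0,-35.5]},
  {"fingers": 10,"delta_pos": [150,-100,-146],"angular": [0,0,-35.5]},
  {"fingers": 10,"delta_pos": [150,-100,-146],"angular": [0,0,-35.5]},
  {"fingers": 10,"delta_pos": [150,-100,-146],"angular": [0,0,-35.5]},
  {"fingers": 10,"delta_pos": [150,-100,-146],"angular": [0,0,-35.5]},
])

```text
clock: 13.5
tool_pos: [0.6475, -0.1413, 0.1693]
orientation: [-180.0, 0.1, -1.6]
force: [-0.3, -0.7, -0.3]
opening: 0.0135
gripper_force: 30.0
```

```bash
python3 -c "
from h import *
o=ctrl.get_obs();print(o['tool_pos'],o['orientation'],o['force'])
a=ctrl.snapshot('side')[100:220,190:310,::-1];b=ctrl.snapshot('top')[100:190,220:340,::-1]
cv2.imwrite('pics/q1.png',np.hstack([cv2.resize(a,(480,480),interpolation=2),cv2.resize(b,(320,240),interpolation=2).repeat(2,0)[:480]]))
cv2.imwrite('pics/q1.png',cv2.resize(a,(600,600),interpolation=2))
"
```

```text
[ 0.64749097 -0.14134568  0.16929087] [-1.79994689e+02  5.79957077e-02 -1.61114746e+00] [-0.26807673 -0.65629227 -0.27978183]
```

View pics/q1.png

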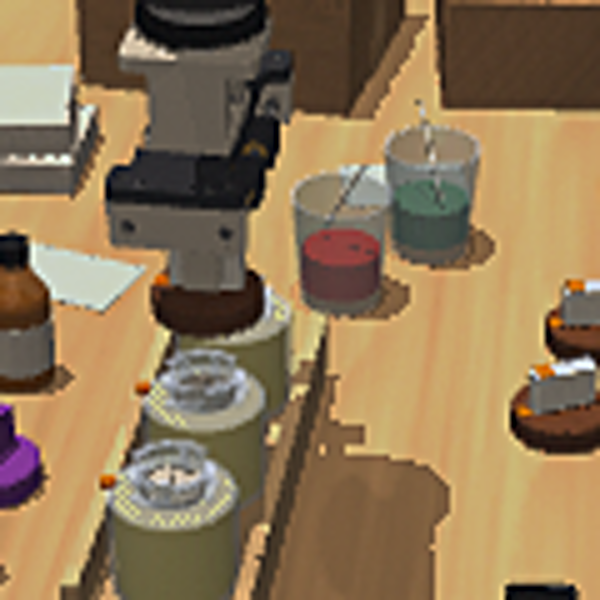

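```bash
python3 -c "
from h import *
f=lambda P:(w2px('side',P)-[190,100])*5+2
def circ(x,y,z,r): 
    t=np.linspace(0,6.28,100);q=np.array([f((x+r*np.cos(a),y+r*np.sin(a),z)) for a in t]);return q.min(0),q.max(0)
print('lid bot',circ(.6475,-.1413,.145,.0345),'top',circ(.6475,-.1413,.164,.0345))
for x,y in((.649,-.141),(.6517,-.036)): print('collar',circ(x,y,.1,.0275))
"
```

```text
lid bot (array([149.81504609, 283.67248239]), array([262.18811663, 340.90511483])) top (array([148.73398561, 257.15596003]), array([261.94472773, 313.74817783]))
collar (array([161.0951232 , 350.81299899]), array([249.13445402, 397.56605563]))
collar (array([127.02384401, 441.71617904]), array([220.64226203, 494.46394844]))
```

Request:
apply_moves([
  {"fingers": 10,"delta_pos": [2.5,0,20],"angular": [0,0,0]},
  {"fingers": 10,"delta_pos": [2.5,0,40],"angular": [0,0,0]},
  {"fingers": 10,"delta_pos": [2.5,0,46],"angular": [0,0,0]},
  {"fingers": 10,"delta_pos": [2.5,0,49],"angular": [0,0,0]},
  {"fingers": 10,"delta_pos": [2.5,0,52],"angular": [0,0,0]},
  {"fingers": 10,"delta_pos": [2.5,0,52],"angular": [0,0,0]},
])

```text
clock: 14.2
tool_pos: [0.6511, -0.1414, 0.1182]
orientation: [180.0, -0.0, -1.5]
force: [-0.5, 0.1, -0.7]
opening: 0.0134
gripper_force: 30.0
```

Request:
apply_moves([
  {"fingers": 10,"delta_pos": [0,0,2],"angular": [0,0,0]},
  {"fingers": 10,"delta_pos": [0,0,4],"angular": [0,0,0]},
  {"fingers": 10,"delta_pos": [0,0,4],"angular": [0,0,0]},
])

```text
clock: 14.5
tool_pos: [0.6511, -0.1414, 0.1137]
orientation: [-180.0, -0.0, -1.5]
force: [-0.1, -0.4, -1.6]
opening: 0.014
gripper_force: 30.0
```

Request:
apply_moves([
  {"fingers": 10,"delta_pos": [0,0,1],"angular": [0,0,0]},
  {"fingers": 10,"delta_pos": [0,0,2],"angular": [0,0,0]},
  {"fingers": 10,"delta_pos": [0,0,2],"angular": [0,0,0]},
])

```text
clock: 14.8
tool_pos: [0.6513, -0.1415, 0.1132]
orientation: [180.0, -0.1, -1.5]
force: [-3.7, 1.9, 7.7]
opening: 0.0135
gripper_force: 30.0
```

Request:
apply_moves([
  {"fingers": 10,"delta_pos": [0,0,0.3],"angular": [0,0,4]},
  {"fingers": 10,"delta_pos": [0,0,0.6],"angular": [0,0,8]},
  {"fingers": 10,"delta_pos": [0,0,0.8],"angular": [0,0,10]},
  {"fingers": 10,"delta_pos": [0,0,0.8],"angular": [0,0,10]},
])

```text
clock: 15.2
tool_pos: [0.6521, -0.1413, 0.1123]
orientation: [-180.0, -0.2, -11.6]
force: [-0.3, 1.3, 6.2]
opening: 0.0138
gripper_force: 30.0
```

```bash
cat > m.py <<'E'
from h import *
o=ctrl.get_obs();print(o['moment'].round(3),o['force'].round(1),o['tool_pos'].round(4),o['orientation'].round(1))
E
python3 m.py
```

```text
[ 0.464  0.088 -0.055] [-0.3  1.3  6.2] [ 0.6521 -0.1413  0.1123] [-180.    -0.2  -11.6]
```

Request:
apply_moves([
  {"fingers": 10,"delta_pos": [0,0,0.3],"angular": [0,0,3]},
  {"fingers": 10,"delta_pos": [0,0,0.4],"angular": [0,0,5]},
  {"fingers": 10,"delta_pos": [0,0,0.4],"angular": [0,0,5]},
])

```text
clock: 15.5
tool_pos: [0.6523, -0.1414, 0.1118]
orientation: [-180.0, -0.2, -16.5]
force: [0.1, 1.2, 5.3]
opening: 0.0139
gripper_force: 30.0
```

```bash
python3 m.py
```

```text
[ 0.305 -0.165 -0.079] [0.1 1.2 5.3] [ 0.6523 -0.1414  0.1118] [-180.    -0.2  -16.5]
```

Request:
apply_moves([
  {"fingers": 10,"delta_pos": [0,0,0.2],"angular": [0,0,3]},
  {"fingers": 10,"delta_pos": [0,0,0.2],"angular": [0,0,3]},
])

```text
clock: 15.7
tool_pos: [0.6523, -0.1414, 0.1115]
orientation: [-180.0, -0.2, -19.5]
force: [0.7, -0.5, 4.7]
opening: 0.0139
gripper_force: 29.9
```

```bash
python3 m.py
```

```text
[ 0.199 -0.281 -0.115] [ 0.7 -0.5  4.7] [ 0.6523 -0.1414  0.1115] [-180.    -0.2  -19.5]
```

Request:
apply_moves([
  {"fingers": 10,"delta_pos": [0,0,0.3],"angular": [0,0,3.5]},
  {"fingers": 10,"delta_pos": [0,0,0.3],"angular": [0,0,3.5]},
])

```text
clock: 15.9
tool_pos: [0.6523, -0.1415, 0.1112]
orientation: [-180.0, -0.2, -23.0]
force: [1.2, 0.0, 4.7]
opening: 0.0139
gripper_force: 30.0
```

```bash
python3 m.py
```

```text
[ 0.011 -0.277 -0.083] [1.2 0.  4.7] [ 0.6523 -0.1415  0.1112] [-180.    -0.2  -23. ]
```

Request:
apply_moves([
  {"fingers": 10,"delta_pos": [0,0,0.3],"angular": [0,0,3.5]},
  {"fingers": 10,"delta_pos": [0,0,0.3],"angular": [0,0,3.5]},
])

```text
clock: 16.1
tool_pos: [0.6523, -0.1415, 0.1109]
orientation: [-179.9, -0.2, -26.5]
force: [1.0, -1.1, 5.5]
opening: 0.0135
gripper_force: 30.0
```

```bash
python3 m.py
```

```text
[ 0.088 -0.293 -0.118] [ 1.  -1.1  5.5] [ 0.6523 -0.1415  0.1109] [-179.9   -0.2  -26.5]
```

Request:
apply_moves([
  {"fingers": 10,"delta_pos": [0,0,0.4],"angular": [0,0,5]},
  {"fingers": 10,"delta_pos": [0,0,0.4],"angular": [0,0,5]},
])

```text
clock: 16.3
tool_pos: [0.6522, -0.1415, 0.1104]
orientation: [-179.9, -0.1, -31.6]
force: [0.7, 0.3, 4.8]
opening: 0.0141
gripper_force: 30.0
```

```bash
python3 m.py
```

```text
[-0.149 -0.305 -0.101] [0.7 0.3 4.8] [ 0.6522 -0.1415  0.1104] [-1.799e+02 -1.000e-01 -3.160e+01]
```

Request:
apply_moves([
  {"fingers": 10,"delta_pos": [0,0,0.4],"angular": [0,0,5]},
  {"fingers": 10,"delta_pos": [0,0,0.8],"angular": [0,0,10]},
  {"fingers": 10,"delta_pos": [0,0,1.2],"angular": [0,0,15]},
  {"fingers": 10,"delta_pos": [0,0,1.6],"angular": [0,0,20]},
  {"fingers": 10,"delta_pos": [0,0,1.8],"angular": [0,0,25]},
  {"fingers": 10,"delta_pos": [0,0,1.8],"angular": [0,0,25]},
])

```text
clock: 16.9
tool_pos: [0.6524, -0.1418, 0.1093]
orientation: [-179.9, -0.2, -56.6]
force: [-0.2, -0.4, 9.2]
opening: 0.0138
gripper_force: 30.0
```

```bash
python3 m.py
```

```text
[ 0.02   0.078 -0.075] [-0.2 -0.4  9.2] [ 0.6524 -0.1418  0.1093] [-179.9   -0.2  -56.6]
```

Request:
apply_moves([
  {"fingers": 10,"delta_pos": [0,0,0],"angular": [0,0,2]},
  {"fingers": 10,"delta_pos": [0,0,0],"angular": [0,0,3]},
  {"fingers": 10,"delta_pos": [0,0,0],"angular": [0,0,3]},
])

```text
clock: 17.2
tool_pos: [0.6524, -0.1419, 0.1093]
orientation: [-179.9, -0.2, -59.4]
force: [-0.5, -0.8, 8.5]
opening: 0.0137
gripper_force: 30.0
```

```bash
python3 m.py
```

```text
[-0.203  0.022  0.026] [-0.5 -0.8  8.5] [ 0.6524 -0.1419  0.1093] [-179.9   -0.2  -59.4]
```

Request:
apply_moves([
  {"fingers": 40,"delta_pos": [0,0,0],"angular": [0,0,0]},
  {"fingers": 40,"delta_pos": [0,0,0],"angular": [0,0,0]},
  {"fingers": 40,"delta_pos": [0,0,0],"angular": [0,0,0]},
  {"fingers": 40,"delta_pos": [0,0,-50],"angular": [0,0,0]},
  {"fingers": 40,"delta_pos": [0,0,-90],"angular": [0,0,-8]},
  {"fingers": 40,"delta_pos": [0,0,-90],"angular": [0,0,-16]},
])

```text
clock: 17.8
tool_pos: [0.6541, -0.1419, 0.204]
orientation: [-179.7, -0.4, -43.1]
force: [0.9, 0.3, 0.5]
opening: 0.0395
gripper_force: 0.0
```

```bash
cat > lids.py <<'E'
import sys
from h import *
def find(im):
    hsv=cv2.cvtColor(im,cv2.COLOR_BGR2HSV);m=((hsv[...,0]<14)&(hsv[...,1]>90)&(hsv[...,2]<120)&(hsv[...,2]>35)).astype(np.uint8)
    m=cv2.morphologyEx(m,cv2.MORPH_CLOSE,np.ones((7,7)));m=cv2.morphologyEx(m,cv2.MORPH_OPEN,np.ones((7,7)))
    for c in cv2.findContours(m,0,1)[0]:
        (u,v),r=cv2.minEnclosingCircle(c)
        if 9<r<16: print(np.round((u,v,r),1),px2w('top',u,v,.014).round(4))
print('old');find(cv2.imread('pics/top0_raw.png'))
snap('top',sys.argv[1]);print('new');find(cv2.imread(f'pics/{sys.argv[1]}.png'))
E
python3 lids.py t4; python3 m.py; python3 -c "
from h import *
p=ctrl.get_obs();q=p['tool_pos'];path((*q,p['orientation'][2]),(.426,-.256,.12,30))"
```

```text
old
[321.3 235.7  11.3] [ 0.4248 -0.2554  0.014 ]
[278.  219.5  11.2] [ 0.4686 -0.1307  0.014 ]
new
[489.  159.   14.9] [ 0.6581 -0.7473  0.014 ]
[281.5 154.5   9.9] [ 0.658  -0.1382  0.014 ]
[0.089 0.028 0.005] [-1.   0.8 -0.9] [ 0.6526 -0.1415  0.2008] [-179.8   -0.2  -42.7]
(0.426, -0.256, 0.12, 30) <- [-89.  237.8  80.8 -72.7] rows 9.0
```

```bash
python3 -c "
import cv2
im=cv2.imread('pics/t4_raw.png');s=cv2.imread('pics/t4.png')
from h import *
b=ctrl.snapshot('side')[:,:,::-1]
A=cv2.resize(im[100:300,200:400],(560,560),interpolation=2)
B=cv2.resize(b[90:250,180:340],(560,560),interpolation=2)
cv2.imwrite('pics/v.png',cv2.resize(np.hstack([A,B]),(800,400),interpolation=cv2.INTER_AREA));cv2.imwrite('pics/s4.png',b)"
```

```text
(no output)
```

View pics/v.png

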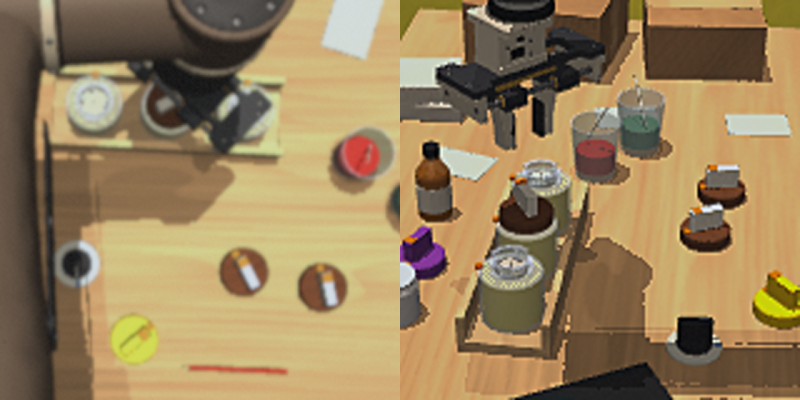

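Request:
apply_moves([
  {"fingers": 45,"delta_pos": [-89,237.5,80],"angular": [0,0,-73]},
  {"fingers": 45,"delta_pos": [-89,237.5,80],"angular": [0,0,-73]},
  {"fingers": 45,"delta_pos": [-89,237.5,80],"angular": [0,0,-73]},
  {"fingers": 45,"delta_pos": [-89,237.5,80],"angular": [0,0,-73]},
  {"fingers": 45,"delta_pos": [-89,237.5,80],"angular": [0,0,-73]},
  {"fingers": 45,"delta_pos": [-89,237.5,80],"angular": [0,0,-73]},
  {"fingers": 45,"delta_pos": [-89,237.5,80],"angular": [0,0,-73]},
  {"fingers": 45,"delta_pos": [-89,237.5,80],"angular": [0,0,-73]},
  {"fingers": 45,"delta_pos": [-89,237.5,80],"angular": [0,0,-73]},
  {"fingers": 45,"delta_pos": [-89,237.5,80],"angular": [0,0,-73]},
])

```text
clock: 18.9
tool_pos: [0.4217, -0.2522, 0.1162]
orientation: [-179.9, 0.1, 29.3]
force: [-0.5, -0.1, 0.2]
opening: 0.045
gripper_force: 0.0
```

```bash
python3 m.py; python3 -c "
from h import *
snap('side','s5')
p=ctrl.get_obs();q=p['tool_pos'];path((*q,p['orientation'][2]),(.4255,-.2563,.023,30))
a=cv2.imread('pics/s4.png')[150:215,285:345].astype(int);b=cv2.imread('pics/s5.png')[150:215,285:345].astype(int);print((abs(a-b).sum(2)>60).mean())"
```

```text
[-0.041 -0.027 -0.005] [-0.5 -0.1  0.2] [ 0.4217 -0.2522  0.1162] [-1.799e+02  1.000e-01  2.930e+01]
(0.4255, -0.2563, 0.023, 30) <- [ 1.   5.3 93.3 -0.8] rows 2.0
0.3535897435897436
```

Request:
apply_moves([
  {"fingers": 45,"delta_pos": [1,5.3,30],"angular": [0,0,0]},
  {"fingers": 45,"delta_pos": [1,5.3,70],"angular": [0,0,0]},
  {"fingers": 45,"delta_pos": [1,5.3,92],"angular": [0,0,0]},
  {"fingers": 45,"delta_pos": [1,5.3,92],"angular": [0,0,0]},
  {"fingers": 10,"delta_pos": [1,5.3,92],"angular": [0,0,0]},
  {"fingers": 10,"delta_pos": [1,5.3,92],"angular": [0,0,0]},
  {"fingers": 10,"delta_pos": [1,5.3,92],"angular": [0,0,0]},
  {"fingers": 10,"delta_pos": [1,5.3,92],"angular": [0,0,0]},
  {"fingers": 10,"delta_pos": [1,5.3,92],"angular": [0,0,0]},
  {"fingers": 10,"delta_pos": [1,5.3,92],"angular": [0,0,0]},
])

```text
clock: 19.95
tool_pos: [0.4269, -0.2566, 0.0262]
orientation: [179.9, -0.1, 29.5]
force: [-1.5, 1.0, 7.8]
opening: 0.0137
gripper_force: 29.8
```

```bash
python3 m.py; python3 -c "
from h import *
p=ctrl.get_obs();q=p['tool_pos'];y=p['orientation'][2];path((*q,y),(*q[:2],.175,y),(.6487,-.2465,.175,-1.5),(.6487,-.2465,.1185,-1.5))"
```

```text
[ 0.493  0.41  -0.085] [-1.5  1.   7.8] [ 0.4269 -0.2566  0.0262] [ 1.799e+02 -1.000e-01  2.950e+01]
(np.float64(0.42689856156912015), np.float64(-0.25656766658075), 0.175, np.float64(29.486487047833048)) <- [   0.     0.  -148.8   -0. ] rows 3.0
(0.6487, -0.2465, 0.175, -1.5) <- [198.  100.4  -0.   31. ] rows 5.0
(0.6487, -0.2465, 0.1185, -1.5) <- [ 0.  -0.  56.5 -0. ] rows 2.0
```

Request:
apply_moves([
  {"fingers": 10,"delta_pos": [0,0,-50],"angular": [0,0,0]},
  {"fingers": 10,"delta_pos": [0,0,-100],"angular": [0,0,0]},
  {"fingers": 10,"delta_pos": [0,0,-149],"angular": [0,0,0]},
  {"fingers": 10,"delta_pos": [198,100.5,-149],"angular": [0,0,31]},
  {"fingers": 10,"delta_pos": [198,100.5,-149],"angular": [0,0,31]},
  {"fingers": 10,"delta_pos": [198,100.5,-149],"angular": [0,0,31]},
  {"fingers": 10,"delta_pos": [198,100.5,-149],"angular": [0,0,31]},
  {"fingers": 10,"delta_pos": [198,100.5,-149],"angular": [0,0,31]},
  {"fingers": 10,"delta_pos": [198,100.5,-149],"angular": [0,0,31]},
  {"fingers": 10,"delta_pos": [198,100.5,-149],"angular": [0,0,31]},
])

```text
clock: 20.95
tool_pos: [0.6478, -0.2462, 0.1733]
orientation: [-180.0, 0.1, -1.5]
force: [-0.6, 0.3, -1.4]
opening: 0.014
gripper_force: 29.8
```

Request:
apply_moves([
  {"fingers": 10,"delta_pos": [0,0,25],"angular": [0,0,0]},
  {"fingers": 10,"delta_pos": [0,0,40],"angular": [0,0,0]},
  {"fingers": 10,"delta_pos": [0,0,40],"angular": [0,0,0]},
])

```text
clock: 21.25
tool_pos: [0.6456, -0.2462, 0.132]
orientation: [-179.9, 0.3, -1.6]
force: [-0.1, -1.3, -0.4]
opening: 0.0136
gripper_force: 29.8
```

```bash
python3 m.py
```

```text
[-0.021  0.028 -0.05 ] [-0.1 -1.3 -0.4] [ 0.6456 -0.2462  0.132 ] [-179.9    0.3   -1.6]
```

Request:
apply_moves([
  {"fingers": 10,"delta_pos": [1,0,0],"angular": [0,0,0]},
  {"fingers": 10,"delta_pos": [1,0,6],"angular": [0,0,0]},
  {"fingers": 10,"delta_pos": [1,0,10],"angular": [0,0,0]},
  {"fingers": 10,"delta_pos": [1,0,13],"angular": [0,0,0]},
  {"fingers": 10,"delta_pos": [1,0,13],"angular": [0,0,0]},
])

```text
clock: 21.75
tool_pos: [0.6489, -0.2464, 0.1209]
orientation: [-180.0, 0.0, -1.5]
force: [0.1, -1.1, -1.3]
opening: 0.0137
gripper_force: 29.8
```

```bash
python3 m.py
```

```text
[ 0.026 -0.051  0.025] [ 0.1 -1.1 -1.3] [ 0.6489 -0.2464  0.1209] [-180.     0.    -1.5]
```

Request:
apply_moves([
  {"fingers": 10,"delta_pos": [0,0,3],"angular": [0,0,0]},
  {"fingers": 10,"delta_pos": [0,0,5],"angular": [0,0,0]},
  {"fingers": 10,"delta_pos": [0,0,6],"angular": [0,0,0]},
  {"fingers": 10,"delta_pos": [0,0,6],"angular": [0,0,0]},
])

```text
clock: 22.15
tool_pos: [0.6492, -0.2465, 0.1155]
orientation: [180.0, -0.0, -1.5]
force: [0.1, -0.2, 0.3]
opening: 0.0136
gripper_force: 29.8
```

```bash
python3 m.py
```

```text
[ 0.009  0.126 -0.013] [ 0.1 -0.2  0.3] [ 0.6492 -0.2465  0.1155] [180.   -0.   -1.5]
```

Request:
apply_moves([
  {"fingers": 10,"delta_pos": [0,0,0.3],"angular": [0,0,4]},
  {"fingers": 10,"delta_pos": [0,0,0.6],"angular": [0,0,8]},
  {"fingers": 10,"delta_pos": [0,0,0.8],"angular": [0,0,10]},
  {"fingers": 10,"delta_pos": [0,0,0.8],"angular": [0,0,10]},
])

```text
clock: 22.55
tool_pos: [0.649, -0.247, 0.1148]
orientation: [180.0, 0.0, -11.5]
force: [-1.5, -1.9, -0.1]
opening: 0.0134
gripper_force: 29.8
```

```bash
python3 m.py
```

```text
[-0.782  0.472  0.053] [-1.5 -1.9 -0.1] [ 0.649  -0.247   0.1148] [180.    0.  -11.5]
```

Request:
apply_moves([
  {"fingers": 10,"delta_pos": [0,0,0.2],"angular": [0,0,2.5]},
  {"fingers": 10,"delta_pos": [0,0,0.2],"angular": [0,0,2.5]},
])

```text
clock: 22.75
tool_pos: [0.6487, -0.2473, 0.1147]
orientation: [179.9, 0.0, -14.0]
force: [-3.1, -4.3, 2.1]
opening: 0.0136
gripper_force: 29.8
```

```bash
python3 m.py
```

```text
[-1.642  0.971  0.068] [-3.1 -4.3  2.1] [ 0.6487 -0.2473  0.1147] [179.9   0.  -14. ]
```

Request:
apply_moves([
  {"fingers": 10,"delta_pos": [-0.5,0.9,0.2],"angular": [0,0,2.5]},
  {"fingers": 10,"delta_pos": [-0.5,0.9,0.2],"angular": [0,0,2.5]},
])

```text
clock: 22.95
tool_pos: [0.6482, -0.2478, 0.1144]
orientation: [180.0, 0.0, -16.5]
force: [-2.4, -3.7, 2.4]
opening: 0.0138
gripper_force: 29.8
```

```bash
python3 m.py
```

```text
[-1.658  0.942  0.105] [-2.4 -3.7  2.4] [ 0.6482 -0.2478  0.1144] [180.    0.  -16.5]
```

Request:
apply_moves([
  {"fingers": 10,"delta_pos": [-0.2,0.5,0.2],"angular": [0,0,2.5]},
  {"fingers": 10,"delta_pos": [-0.2,0.5,0.2],"angular": [0,0,2.5]},
])

```text
clock: 23.15
tool_pos: [0.6478, -0.2483, 0.1143]
orientation: [180.0, 0.0, -19.0]
force: [-2.9, -5.1, 2.7]
opening: 0.014
gripper_force: 29.8
```

```bash
python3 m.py
```

```text
[-1.755  1.189  0.099] [-2.9 -5.1  2.7] [ 0.6478 -0.2483  0.1143] [180.   0. -19.]
```

Request:
apply_moves([
  {"fingers": 10,"delta_pos": [0,0,0.2],"angular": [0,0,3]},
  {"fingers": 10,"delta_pos": [0,0,0.2],"angular": [0,0,3]},
])

```text
clock: 23.35
tool_pos: [0.6475, -0.2487, 0.1142]
orientation: [179.9, 0.0, -22.0]
force: [-3.9, -5.8, 3.9]
opening: 0.0141
gripper_force: 30.0
```

```bash
python3 m.py
```

```text
[-2.359  1.503  0.226] [-3.9 -5.8  3.9] [ 0.6475 -0.2487  0.1142] [179.9   0.  -22. ]
```

Request:
apply_moves([
  {"fingers": 10,"delta_pos": [0,0,0.1],"angular": [0,0,1.5]},
  {"fingers": 10,"delta_pos": [0,0,0.1],"angular": [0,0,1.5]},
])

```text
clock: 23.55
tool_pos: [0.6473, -0.2488, 0.1141]
orientation: [179.9, 0.0, -23.4]
force: [-4.8, -6.9, 4.6]
opening: 0.0136
gripper_force: 30.1
```

```bash
python3 m.py
```

```text
[-2.427  1.773  0.29 ] [-4.8 -6.9  4.6] [ 0.6473 -0.2488  0.1141] [179.9   0.  -23.4]
```

Request:
apply_moves([
  {"fingers": 10,"delta_pos": [0.2,-0.5,-0.5],"angular": [0,0,-6]},
  {"fingers": 10,"delta_pos": [0.3,-1,-1],"angular": [0,0,-12]},
  {"fingers": 10,"delta_pos": [0.5,-1.5,-1.5],"angular": [0,0,-18]},
  {"fingers": 10,"delta_pos": [0.5,-1.5,-1.7],"angular": [0,0,-22]},
  {"fingers": 10,"delta_pos": [0.5,-1.5,-1.7],"angular": [0,0,-22]},
])

```text
clock: 24.05
tool_pos: [0.6499, -0.2461, 0.1155]
orientation: [-180.0, -0.1, -1.3]
force: [0.3, 0.8, 0.5]
opening: 0.0137
gripper_force: 29.9
```

```bash
python3 m.py
```

```text
[ 0.107 -0.161  0.027] [0.3 0.8 0.5] [ 0.6499 -0.2461  0.1155] [-1.8e+02 -1.0e-01 -1.3e+00]
```

Request:
apply_moves([
  {"fingers": 10,"delta_pos": [0,0,-15],"angular": [0,0,0]},
  {"fingers": 10,"delta_pos": [0,0,-40],"angular": [0,0,0]},
  {"fingers": 10,"delta_pos": [0,0,-60],"angular": [0,0,0]},
  {"fingers": 10,"delta_pos": [0,0,-62],"angular": [0,0,0]},
  {"fingers": 10,"delta_pos": [-1,-209.5,-62],"angular": [0,0,0]},
  {"fingers": 10,"delta_pos": [-1,-209.5,-62],"angular": [0,0,0]},
  {"fingers": 10,"delta_pos": [-1,-209.5,-62],"angular": [0,0,0]},
  {"fingers": 10,"delta_pos": [-1,-209.5,-62],"angular": [0,0,0]},
  {"fingers": 10,"delta_pos": [-1,-209.5,-62],"angular": [0,0,0]},
  {"fingers": 10,"delta_pos": [-1,-209.5,-62],"angular": [0,0,0]},
])

```text
clock: 25.05
tool_pos: [0.6537, -0.0346, 0.1775]
orientation: [-180.0, 0.0, -1.4]
force: [-0.6, -0.8, -0.3]
opening: 0.0137
gripper_force: 29.9
```

Request:
apply_moves([
  {"fingers": 10,"delta_pos": [0,0,20],"angular": [0,0,0]},
  {"fingers": 10,"delta_pos": [0,0,40],"angular": [0,0,0]},
  {"fingers": 10,"delta_pos": [0,0,40],"angular": [0,0,0]},
  {"fingers": 10,"delta_pos": [0,0,40],"angular": [0,0,0]},
  {"fingers": 10,"delta_pos": [0,0,40],"angular": [0,0,0]},
])

```text
clock: 25.55
tool_pos: [0.6544, -0.0377, 0.1386]
orientation: [180.0, -0.1, -1.6]
force: [0.1, 0.2, -0.4]
opening: 0.0139
gripper_force: 29.9
```

```bash
python3 m.py
```

```text
[ 0.012 -0.055 -0.034] [ 0.1  0.2 -0.4] [ 0.6544 -0.0377  0.1386] [ 1.8e+02 -1.0e-01 -1.6e+00]
```

Request:
apply_moves([
  {"fingers": 10,"delta_pos": [0,0,8],"angular": [0,0,0]},
  {"fingers": 10,"delta_pos": [0,0,14],"angular": [0,0,0]},
  {"fingers": 10,"delta_pos": [0,0,17],"angular": [0,0,0]},
  {"fingers": 10,"delta_pos": [0,0,20],"angular": [0,0,0]},
  {"fingers": 10,"delta_pos": [0,0,20],"angular": [0,0,0]},
])

```text
clock: 26.05
tool_pos: [0.6542, -0.037, 0.1172]
orientation: [180.0, -0.0, -1.5]
force: [2.4, -0.4, -1.3]
opening: 0.0138
gripper_force: 29.9
```

```bash
python3 m.py
```

```text
[-0.371 -0.945 -0.02 ] [ 2.4 -0.4 -1.3] [ 0.6542 -0.037   0.1172] [180.   -0.   -1.5]
```

Request:
apply_moves([
  {"fingers": 10,"delta_pos": [0.8,0,2],"angular": [0,0,0]},
  {"fingers": 10,"delta_pos": [0.8,0,2.2],"angular": [0,0,4]},
  {"fingers": 10,"delta_pos": [0.8,0,2.5],"angular": [0,0,8]},
  {"fingers": 10,"delta_pos": [0.8,0,2.7],"angular": [0,0,10]},
  {"fingers": 10,"delta_pos": [0.8,0,2.7],"angular": [0,0,10]},
])

```text
clock: 26.55
tool_pos: [0.6544, -0.0373, 0.1147]
orientation: [180.0, 0.0, -11.5]
force: [-0.1, -2.0, 1.0]
opening: 0.0138
gripper_force: 29.9
```

```bash
python3 m.py
```

```text
[-0.533 -0.167  0.05 ] [-0.1 -2.   1. ] [ 0.6544 -0.0373  0.1147] [180.    0.  -11.5]
```

Request:
apply_moves([
  {"fingers": 10,"delta_pos": [0,0.4,0.3],"angular": [0,0,3.5]},
  {"fingers": 10,"delta_pos": [0,0.4,0.3],"angular": [0,0,3.5]},
])

```text
clock: 26.75
tool_pos: [0.6544, -0.0375, 0.1144]
orientation: [180.0, 0.0, -15.0]
force: [-0.4, -1.2, 1.9]
opening: 0.0138
gripper_force: 29.9
```

```bash
python3 m.py
```

```text
[-0.267 -0.111 -0.027] [-0.4 -1.2  1.9] [ 0.6544 -0.0375  0.1144] [180.   0. -15.]
```

Request:
apply_moves([
  {"fingers": 10,"delta_pos": [0,0.2,0.3],"angular": [0,0,3.5]},
  {"fingers": 10,"delta_pos": [0,0.2,0.3],"angular": [0,0,3.5]},
])

```text
clock: 26.95
tool_pos: [0.6544, -0.0376, 0.1141]
orientation: [-180.0, -0.0, -18.4]
force: [-0.1, 0.2, 1.2]
opening: 0.0134
gripper_force: 29.9
```

```bash
python3 m.py
```

```text
[-0.208 -0.148  0.029] [-0.1  0.2  1.2] [ 0.6544 -0.0376  0.1141] [-180.    -0.   -18.4]
```

Request:
apply_moves([
  {"fingers": 10,"delta_pos": [0,0,0.3],"angular": [0,0,4]},
  {"fingers": 10,"delta_pos": [0,0,0.3],"angular": [0,0,4]},
])

```text
clock: 27.15
tool_pos: [0.6544, -0.0376, 0.1138]
orientation: [-180.0, -0.0, -22.4]
force: [0.5, -1.3, 0.1]
opening: 0.0139
gripper_force: 29.9
```

```bash
python3 m.py
```

```text
[-0.191 -0.239 -0.042] [ 0.5 -1.3  0.1] [ 0.6544 -0.0376  0.1138] [-180.    -0.   -22.4]
```

Request:
apply_moves([
  {"fingers": 10,"delta_pos": [0,0,0.5],"angular": [0,0,5]},
  {"fingers": 10,"delta_pos": [0,0,0.5],"angular": [0,0,5]},
])

```text
clock: 27.35
tool_pos: [0.6545, -0.0376, 0.1133]
orientation: [-180.0, -0.0, -27.4]
force: [1.3, 0.4, 1.7]
opening: 0.0138
gripper_force: 29.9
```

```bash
python3 m.py
```

```text
[-0.179 -0.305 -0.05 ] [1.3 0.4 1.7] [ 0.6545 -0.0376  0.1133] [-180.    -0.   -27.4]
```

Past the binding range; it fits. Turn home and release.

Request:
apply_moves([
  {"fingers": 10,"delta_pos": [0,0,0.4],"angular": [0,0,5]},
  {"fingers": 10,"delta_pos": [0,0,0.8],"angular": [0,0,10]},
  {"fingers": 10,"delta_pos": [0,0,1.2],"angular": [0,0,15]},
  {"fingers": 10,"delta_pos": [0,0,1.6],"angular": [0,0,20]},
  {"fingers": 10,"delta_pos": [0,0,2],"angular": [0,0,25]},
  {"fingers": 10,"delta_pos": [0,0,2.3],"angular": [0,0,29]},
  {"fingers": 10,"delta_pos": [0,0,2.3],"angular": [0,0,29]},
])

```text
clock: 28.05
tool_pos: [0.6548, -0.0375, 0.1113]
orientation: [-180.0, -0.0, -56.3]
force: [0.3, -0.9, 1.9]
opening: 0.0139
gripper_force: 29.9
```

```bash
python3 m.py
```

```text
[ 0.13  -0.232 -0.055] [ 0.3 -0.9  1.9] [ 0.6548 -0.0375  0.1113] [-180.    -0.   -56.3]
```

Request:
apply_moves([
  {"fingers": 10,"delta_pos": [0,0,0],"angular": [0,0,2]},
  {"fingers": 10,"delta_pos": [0,0,0],"angular": [0,0,2]},
])

```text
clock: 28.25
tool_pos: [0.6548, -0.0375, 0.1113]
orientation: [-180.0, -0.0, -58.3]
force: [1.5, 0.0, 2.6]
opening: 0.0139
gripper_force: 29.9
```

```bash
python3 m.py
```

```text
[ 0.107 -0.364  0.058] [1.5 0.  2.6] [ 0.6548 -0.0375  0.1113] [-180.    -0.   -58.3]
```

Request:
apply_moves([
  {"fingers": 10,"delta_pos": [0,0,0],"angular": [0,0,2]},
  {"fingers": 10,"delta_pos": [0,0,0],"angular": [0,0,2]},
])

```text
clock: 28.45
tool_pos: [0.6548, -0.0376, 0.1113]
orientation: [-180.0, -0.0, -60.3]
force: [-0.1, 0.8, 3.8]
opening: 0.0138
gripper_force: 29.9
```

```bash
python3 m.py
```

```text
[ 0.132 -0.294 -0.009] [-0.1  0.8  3.8] [ 0.6548 -0.0376  0.1113] [-180.    -0.   -60.3]
```

Request:
apply_moves([
  {"fingers": 40,"delta_pos": [0,0,0],"angular": [0,0,0]},
  {"fingers": 40,"delta_pos": [0,0,0],"angular": [0,0,0]},
  {"fingers": 40,"delta_pos": [0,0,0],"angular": [0,0,0]},
  {"fingers": 40,"delta_pos": [0,0,-50],"angular": [0,0,0]},
  {"fingers": 40,"delta_pos": [0,0,-90],"angular": [0,0,-8]},
  {"fingers": 40,"delta_pos": [0,0,-90],"angular": [0,0,-16]},
  {"fingers": 40,"delta_pos": [0,0,-90],"angular": [0,0,-16]},
  {"fingers": 40,"delta_pos": [0,0,-90],"angular": [0,0,-16]},
])

```text
clock: 29.25
tool_pos: [0.6536, -0.0377, 0.1999]
orientation: [179.9, 0.1, -44.7]
force: [0.5, 0.1, 0.1]
opening: 0.0397
gripper_force: 0.0
```

```bash
python3 m.py; python3 -c "
from h import *
snap('side','s6');snap('top','t6')
for f,g,r in (('side0_raw','s6',(290,130,330,165)),('top0_raw','t6',(345,228,378,258))):
    a=cv2.imread(f'pics/{f}.png').astype(int);b=cv2.imread(f'pics/{g}.png').astype(int);x,y,X,Y=r
    print(f,(abs(a-b)[y:Y,x:X].sum(2)>60).mean())
p=ctrl.get_obs();q=p['tool_pos'];path((*q,p['orientation'][2]),(.4062,-.3695,.12,16))
print(c1(565,454,.014))"
```

```text
[ 0.039  0.034 -0.049] [0.5 0.1 0.1] [ 0.6536 -0.0377  0.1999] [ 1.799e+02  1.000e-01 -4.470e+01]
side0_raw 0.0
top0_raw 0.7494949494949495
(0.4062, -0.3695, 0.12, 16) <- [ 57.4 409.8  79.5 -60.7] rows 9.0
[ 0.40603583 -0.36924681  0.014     ]
```

Request:
apply_moves([
  {"fingers": 45,"delta_pos": [57.5,410,0],"angular": [0,0,-60.5]},
  {"fingers": 45,"delta_pos": [57.5,410,0],"angular": [0,0,-60.5]},
  {"fingers": 45,"delta_pos": [57.5,410,0],"angular": [0,0,-60.5]},
  {"fingers": 45,"delta_pos": [57.5,410,0],"angular": [0,0,-60.5]},
  {"fingers": 45,"delta_pos": [57.5,410,0],"angular": [0,0,-60.5]},
  {"fingers": 45,"delta_pos": [57.5,410,0],"angular": [0,0,-60.5]},
  {"fingers": 45,"delta_pos": [57.5,410,0],"angular": [0,0,-60.5]},
  {"fingers": 45,"delta_pos": [57.5,410,0],"angular": [0,0,-60.5]},
  {"fingers": 45,"delta_pos": [57.5,410,0],"angular": [0,0,-60.5]},
  {"fingers": 45,"delta_pos": [57.5,410,0],"angular": [0,0,-60.5]},
])

```text
clock: 30.35
tool_pos: [0.4055, -0.3722, 0.1999]
orientation: [-179.9, 0.1, 15.7]
force: [0.5, 0.0, -0.4]
opening: 0.0446
gripper_force: 0.0
```

Request:
apply_moves([
  {"fingers": 45,"delta_pos": [0,0,50],"angular": [0,0,0]},
  {"fingers": 45,"delta_pos": [0,0,90],"angular": [0,0,0]},
  {"fingers": 45,"delta_pos": [0,0,110],"angular": [0,0,0]},
  {"fingers": 45,"delta_pos": [0,0,110],"angular": [0,0,0]},
  {"fingers": 45,"delta_pos": [0,0,110],"angular": [0,0,0]},
  {"fingers": 45,"delta_pos": [0,0,110],"angular": [0,0,0]},
])

```text
clock: 30.95
tool_pos: [0.4091, -0.3706, 0.0923]
orientation: [179.9, -0.1, 16.0]
force: [0.0, 0.2, -0.5]
opening: 0.045
gripper_force: 0.0
```

```bash
python3 -c "
from h import *
p=ctrl.get_obs();q=p['tool_pos'];print(q,p['orientation']);path((*q,p['orientation'][2]),(.406,-.3692,.0245,16))
im=ctrl.snapshot('side')[100:220,250:370,::-1]
cv2.imwrite('pics/w.png',cv2.resize(im,(600,600),interpolation=2))"
```

```text
[ 0.40913887 -0.37063733  0.09231434] [ 1.79912338e+02 -7.91415912e-02  1.59994571e+01]
(0.406, -0.3692, 0.0245, 16) <- [-2.6 -2.2 67.8 -0. ] rows 2.0
```

View pics/w.png

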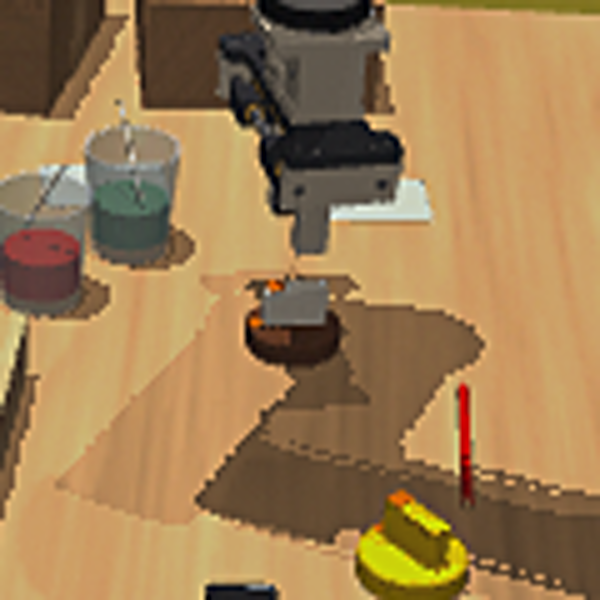

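Request:
apply_moves([
  {"fingers": 45,"delta_pos": [-1.8,-1.5,35],"angular": [0,0,0]},
  {"fingers": 45,"delta_pos": [-1.8,-1.5,60],"angular": [0,0,0]},
  {"fingers": 45,"delta_pos": [-1.8,-1.5,66],"angular": [0,0,0]},
  {"fingers": 45,"delta_pos": [-1.8,-1.5,66],"angular": [0,0,0]},
  {"fingers": 10,"delta_pos": [-1.8,-1.5,66],"angular": [0,0,0]},
  {"fingers": 10,"delta_pos": [-1.8,-1.5,66],"angular": [0,0,0]},
  {"fingers": 10,"delta_pos": [-1.8,-1.5,66],"angular": [0,0,0]},
  {"fingers": 10,"delta_pos": [-1.8,-1.5,66],"angular": [0,0,0]},
  {"fingers": 10,"delta_pos": [-1.8,-1.5,66],"angular": [0,0,0]},
  {"fingers": 10,"delta_pos": [-1.8,-1.5,66],"angular": [0,0,0]},
])

```text
clock: 32.0
tool_pos: [0.4062, -0.3696, 0.0255]
orientation: [180.0, -0.0, 16.0]
force: [-1.5, 1.7, 6.8]
opening: 0.0142
gripper_force: 29.2
```

```bash
python3 m.py; python3 -c "
from h import *
p=ctrl.get_obs();q=p['tool_pos'];y=p['orientation'][2];path((*q,y),(*q[:2],.175,y),(.649,-.2465,.175,-1.5),(.6487,-.2465,.1185,-1.5))"
```

```text
[ 0.352  0.254 -0.052] [-1.5  1.7  6.8] [ 0.4062 -0.3696  0.0255] [180.  -0.  16.]
(np.float64(0.40616862151818), np.float64(-0.3695871234735158), 0.175, np.float64(15.996961236856267)) <- [   0.     0.  -149.5   -0. ] rows 3.0
(0.649, -0.2465, 0.175, -1.5) <- [267.3 -51.4  -0.   17.5] rows 6.0
(0.6487, -0.2465, 0.1185, -1.5) <- [-0.3  0.  56.5 -0. ] rows 2.0
```

Request:
apply_moves([
  {"fingers": 10,"delta_pos": [0,0,-50],"angular": [0,0,0]},
  {"fingers": 10,"delta_pos": [0,0,-100],"angular": [0,0,0]},
  {"fingers": 10,"delta_pos": [0,0,-149],"angular": [0,0,0]},
  {"fingers": 10,"delta_pos": [267.5,-51.5,-149],"angular": [0,0,17.5]},
  {"fingers": 10,"delta_pos": [267.5,-51.5,-149],"angular": [0,0,17.5]},
  {"fingers": 10,"delta_pos": [267.5,-51.5,-149],"angular": [0,0,17.5]},
  {"fingers": 10,"delta_pos": [267.5,-51.5,-149],"angular": [0,0,17.5]},
  {"fingers": 10,"delta_pos": [267.5,-51.5,-149],"angular": [0,0,17.5]},
  {"fingers": 10,"delta_pos": [267.5,-51.5,-149],"angular": [0,0,17.5]},
  {"fingers": 10,"delta_pos": [267.5,-51.5,-149],"angular": [0,0,17.5]},
])

```text
clock: 33.0
tool_pos: [0.6511, -0.2441, 0.1722]
orientation: [-180.0, 0.1, -1.4]
force: [-0.6, -0.1, -0.3]
opening: 0.014
gripper_force: 29.7
```

Request:
apply_moves([
  {"fingers": 10,"delta_pos": [0,0,20],"angular": [0,0,0]},
  {"fingers": 10,"delta_pos": [0,0,40],"angular": [0,0,0]},
  {"fingers": 10,"delta_pos": [0,0,40],"angular": [0,0,0]},
  {"fingers": 10,"delta_pos": [0,0,40],"angular": [0,0,0]},
  {"fingers": 10,"delta_pos": [0,0,40],"angular": [0,0,0]},
  {"fingers": 10,"delta_pos": [0,0,40],"angular": [0,0,0]},
])

```text
clock: 33.6
tool_pos: [0.6493, -0.2465, 0.1354]
orientation: [180.0, -0.1, -1.5]
force: [-0.1, -0.0, -1.2]
opening: 0.0133
gripper_force: 29.7
```

```bash
python3 m.py
```

```text
[-0.033  0.039 -0.007] [-0.1 -0.  -1.2] [ 0.6493 -0.2465  0.1354] [ 1.8e+02 -1.0e-01 -1.5e+00]
```

Request:
apply_moves([
  {"fingers": 10,"delta_pos": [0,0,6],"angular": [0,0,0]},
  {"fingers": 10,"delta_pos": [0,0,11],"angular": [0,0,0]},
  {"fingers": 10,"delta_pos": [0,0,15],"angular": [0,0,0]},
  {"fingers": 10,"delta_pos": [0,0,18],"angular": [0,0,0]},
  {"fingers": 10,"delta_pos": [0,0,20],"angular": [0,0,0]},
  {"fingers": 10,"delta_pos": [0,0,20],"angular": [0,0,0]},
])

```text
clock: 34.2
tool_pos: [0.6487, -0.2463, 0.1146]
orientation: [180.0, 0.0, -1.5]
force: [-1.7, 1.2, 4.9]
opening: 0.0142
gripper_force: 29.9
```

```bash
python3 m.py
```

```text
[ 0.338  0.827 -0.007] [-1.7  1.2  4.9] [ 0.6487 -0.2463  0.1146] [180.    0.   -1.5]
```

Request:
apply_moves([
  {"fingers": 10,"delta_pos": [-0.4,0,0.3],"angular": [0,0,4]},
  {"fingers": 10,"delta_pos": [-0.4,0,0.6],"angular": [0,0,8]},
  {"fingers": 10,"delta_pos": [-0.4,0,0.8],"angular": [0,0,12]},
  {"fingers": 10,"delta_pos": [-0.4,0,0.8],"angular": [0,0,12]},
])

```text
clock: 34.6
tool_pos: [0.6488, -0.2463, 0.1135]
orientation: [180.0, -0.1, -13.6]
force: [0.3, -0.2, 1.8]
opening: 0.014
gripper_force: 29.8
```

```bash
python3 m.py
```

```text
[-0.166 -0.122 -0.007] [ 0.3 -0.2  1.8] [ 0.6488 -0.2463  0.1135] [ 1.80e+02 -1.00e-01 -1.36e+01]
```

Request:
apply_moves([
  {"fingers": 10,"delta_pos": [0,0,0.3],"angular": [0,0,4]},
  {"fingers": 10,"delta_pos": [0,0,0.3],"angular": [0,0,4]},
])

```text
clock: 34.8
tool_pos: [0.6488, -0.2463, 0.1132]
orientation: [180.0, -0.0, -17.5]
force: [0.5, -0.4, 1.8]
opening: 0.0138
gripper_force: 29.8
```

```bash
python3 m.py
```

```text
[-0.225 -0.204  0.028] [ 0.5 -0.4  1.8] [ 0.6488 -0.2463  0.1132] [180.   -0.  -17.5]
```

Request:
apply_moves([
  {"fingers": 10,"delta_pos": [0,0,0.4],"angular": [0,0,4]},
  {"fingers": 10,"delta_pos": [0,0,0.4],"angular": [0,0,4]},
])

```text
clock: 35.0
tool_pos: [0.6487, -0.2464, 0.1128]
orientation: [180.0, -0.0, -21.4]
force: [0.2, -1.3, 2.9]
opening: 0.0136
gripper_force: 29.8
```

```bash
python3 m.py
```

```text
[-0.206 -0.154 -0.065] [ 0.2 -1.3  2.9] [ 0.6487 -0.2464  0.1128] [180.   -0.  -21.4]
```

Request:
apply_moves([
  {"fingers": 10,"delta_pos": [0,0,0.4],"angular": [0,0,4]},
  {"fingers": 10,"delta_pos": [0,0,0.4],"angular": [0,0,5]},
])

```text
clock: 35.2
tool_pos: [0.6487, -0.2462, 0.1124]
orientation: [-180.0, -0.0, -26.4]
force: [1.2, 0.8, 3.0]
opening: 0.0137
gripper_force: 29.9
```

```bash
python3 m.py
```

```text
[ 0.352 -0.186  0.028] [1.2 0.8 3. ] [ 0.6487 -0.2462  0.1124] [-180.    -0.   -26.4]
```

Fits. Turn home.

Request:
apply_moves([
  {"fingers": 10,"delta_pos": [0,0,0.4],"angular": [0,0,5]},
  {"fingers": 10,"delta_pos": [0,0,0.8],"angular": [0,0,10]},
  {"fingers": 10,"delta_pos": [0,0,1.2],"angular": [0,0,15]},
  {"fingers": 10,"delta_pos": [0,0,1.6],"angular": [0,0,20]},
  {"fingers": 10,"delta_pos": [0,0,2],"angular": [0,0,25]},
  {"fingers": 10,"delta_pos": [0,0,2],"angular": [0,0,30]},
  {"fingers": 10,"delta_pos": [0,0,2],"angular": [0,0,32]},
  {"fingers": 10,"delta_pos": [0,0,2],"angular": [0,0,32]},
])

```text
clock: 36.0
tool_pos: [0.649, -0.2469, 0.1106]
orientation: [-180.0, -0.1, -58.3]
force: [2.0, -2.0, 3.2]
opening: 0.0139
gripper_force: 29.9
```

```bash
python3 m.py
```

```text
[-1.08  -0.609  0.051] [ 2.  -2.   3.2] [ 0.649  -0.2469  0.1106] [-1.80e+02 -1.00e-01 -5.83e+01]
```

Request:
apply_moves([
  {"fingers": 40,"delta_pos": [0,0,0],"angular": [0,0,0]},
  {"fingers": 40,"delta_pos": [0,0,0],"angular": [0,0,0]},
  {"fingers": 40,"delta_pos": [0,0,0],"angular": [0,0,0]},
  {"fingers": 40,"delta_pos": [0,0,-50],"angular": [0,0,0]},
  {"fingers": 40,"delta_pos": [0,0,-100],"angular": [0,0,0]},
  {"fingers": 40,"delta_pos": [0,0,-120],"angular": [0,0,0]},
  {"fingers": 40,"delta_pos": [0,0,-120],"angular": [0,0,0]},
  {"fingers": 40,"delta_pos": [0,0,-120],"angular": [0,0,0]},
])

```text
clock: 36.8
tool_pos: [0.6482, -0.2459, 0.2301]
orientation: [-180.0, 0.0, -58.5]
force: [-0.2, -0.4, -1.1]
opening: 0.0399
gripper_force: 0.0
```

```bash
python3 m.py; python3 -c "
from h import *
im=ctrl.snapshot('side')[:,:,::-1];cv2.imwrite('pics/sf.png',im)
A=cv2.resize(im[110:230,180:340],(480,360),interpolation=2);B=cv2.resize(im[200:384,190:350],(313,360),interpolation=2)
cv2.imwrite('pics/f.png',np.hstack([A,B]))"
```

```text
[ 0.119 -0.008 -0.   ] [-0.2 -0.4 -1.1] [ 0.6482 -0.2459  0.2301] [-180.     0.   -58.5]
```

View pics/f.png

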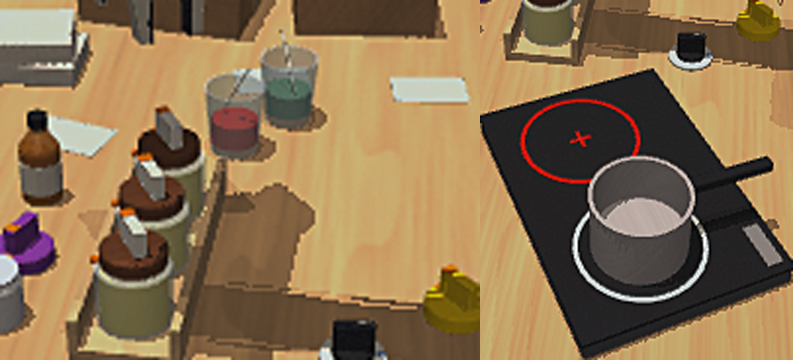

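```bash
python3 -c "
from h import *
a=cv2.imread('pics/p1s.png');b=cv2.imread('pics/sf.png')[230:390,210:380]
# compare the pan/ring area away from the gripper
t=a[45:120,30:90]
r=cv2.matchTemplate(b[35:130,20:100],t,cv2.TM_CCOEFF_NORMED);print(cv2.minMaxLoc(r),(abs(a.astype(int)-b)[45:120,25:85].sum(2)>60).mean())
print(ctrl.get_obs()['clock'])"
```

```text
(0.10553628206253052, 0.9912555813789368, (16, 20), (10, 10)) 0.04711111111111111
36.85
```

```bash
python3 -c "
from h import *
print(ctrl.close_job())"
```

```text
the job is handed in; nothing more can be done
None
```

The job is handed in at about 37 s on the robot clock: the knob is turned to its off stop, the pan sits on the white ring within about 1 mm of centre by camera, and all three lids are screwed home on their jars. The last pictures show no glass knocked over and nothing out of place.

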